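# Present the square bottle to the reader

## Task

Push the carousel's drive pins round until the pocket with the square bottle is lined up with the pointer in the middle of the guard's gap; let it come to rest there, then lift the square bottle out and stand it upright between the rails at the near, loading end of the reader lane. Flip the hinged stop flag down across the lane and only then push the bottle along the lane's floor until it rests against the flag, and let go of it. Leave the round bottles standing in their pockets and everything else on the table where it is.

Things in the scene. Friction and masses are not known exactly. Their poses are not given: they have to be found in the camera images.
- square_mid (a point): The wanted bottle, the only square one: white plastic, body 40 x 40 mm, 58 mm tall, round grey cap 29 mm wide on top, 82 mm tall in all, 60 to 130 g. This point: its centre, 41 mm above its underside. z up; x, y square to its flat sides. It starts in the turntable's pocket at 180 degrees, x along the radius.
- turntable: White turning disc of the carousel, 290 mm across. Origin: on its vertical axis, 14 mm above the table; x, y turn with it. Six square pockets, 44 mm inside, centred at radius 110 mm every 60 degrees from its x axis (the one at 0 is empty); floors 12 mm and wall tops 24 mm above this origin, walls 4 mm thick. Turns both ways for more than a full turn, stays where left.
- hub_top (a point): Centre of the top of the turntable's grey hub (radius 58 mm), 59 mm above the table; axes as the turntable's. Three upright steel drive pins, 10 mm thick, 80 mm tall (tops 139 mm above the table), stand on it at radius 45 mm, at 0, 120 and 240 degrees from x. Push a pin round to turn the disc: light friction, about 1.5 N at a pin.
- gap (a point): Fixed point where the bottle's centre must be when its pocket faces the arm: mid-gap in the wire guard, 110 mm from the disc's axis, 67 mm above the table. Its x axis points level to the disc's axis. The grey base is 320 mm across, 12 mm high; a dark pointer block 16 mm tall marks the gap at its rim, at radius 154 to 178 mm.
- guard_mid (a point): Fixed point on the disc's axis, 132 mm above the table, at the level of the wire guard's bars (steel, 6 mm thick): two arcs of radius 90 and 150 mm about this point with cross bars, on four posts at radius 150 mm. The guard covers the pockets except for 60 degrees either side of the gap; within 87 mm of the axis all is open above.
- lane: Fixed steel channel of the bottle reader, 250 mm long. Origin: under its centre, on the table; x along it, away from the arm (the way to push), y to the left. Floor 6 mm above the table; rails 47 mm apart, 6 mm thick, tops 20 mm above the table; ends open. A grey reader box 50 x 36 mm, 55 mm tall, stands at x 45, y 78 mm.
- lane_load (a point): Middle of the lane's loading end: 70 mm before the lane's centre (x = -70 mm in its frame), on the floor's surface 6 mm above the table. Stand the bottle here. Push it low from behind: pushed more than about 28 mm above its underside it tends to tip over. Axes as the lane's.
- lane_stop (a point): Point on the lane's floor, on its centre line, under the near face of the flag when it is down: x = 70 mm in the lane's frame, 6 mm above the table. A bottle against the flag is centred 20 mm before it. Axes as the lane's.
- flag_hinge (a point): Fixed point on the flag's hinge axis (along the lane), at the flag's middle: x = 77, y = -42 mm in the lane's frame, 45 mm above the table. Axes as the lane's. Its bracket, 54 mm tall, spans 44 mm along the lane and y = -55 to -35 mm in the lane's frame.
- flag (a joint): Hinged stop flag: aluminium bar, 14 mm wide along the lane, 10 mm thick, reaching 80 mm from its hinge. 0: upright; negative: leaning outward (lane's -y side; stop at -0.35); 1.57: down, level across the lane, on its stop. Starts leaning outward. Pushed past about 0.5 rad it falls by itself; down, it cannot be pushed along the lane.
- round_a_mid (a point): Round white bottle with grey cap, 41 mm across, 80 mm tall, in another pocket of the turntable; leave it standing there. This point is its centre, half-way up.
- round_b_mid (a point): Round white bottle with grey cap, 41 mm across, 70 mm tall, in another pocket of the turntable; leave it standing there. This point is its centre, half-way up.
- round_c_mid (a point): Round white bottle with grey cap, 39 mm across, 78 mm tall, in another pocket of the turntable; leave it standing there. This point is its centre, half-way up.
- round_d_mid (a point): Round white bottle with grey cap, 41 mm across, 60 mm tall, in another pocket of the turntable; leave it standing there. This point is its centre, half-way up.
- vial: Small amber glass vial, 24 mm across, 50 mm tall, standing on the table. Bystander, to be left where it is. Origin: middle of its underside.
- marker: Blue marker pen, 14 mm thick, about 144 mm long, lying along its x axis. Bystander, to be left where it is. Origin: middle of its underside as it first lies.
- jar: White jar with black lid, 84 mm across, 110 mm tall. Bystander, to be left where it is. Origin: middle of its underside.
- beaker: Glass beaker, 66 mm across, 85 mm tall. Bystander, to be left where it is. Origin: middle of its underside.
- dishes: Stack of three clear dishes, 90 mm across, 42 mm tall. Bystander, to be left where it is. Origin: middle of its underside.
- trough: White open trough, 70 x 140 mm, 30 mm tall. Bystander, to be left where it is. Origin: middle of its underside.
- tube_rack: Fixed green tube rack, 240 x 100 mm, 62 mm tall, with tubes to 111 mm. Origin: centre of its underside.
There are look-alikes about, which are no part of the job. Leave any blue look-alike of the part that bears square_mid alone. What is shaped like the part that bears round_d_mid but blue is not meant.

How it is judged (in metres and radians):
On the way, in this order (a step that is already met when the one before it is completed fails the run):
1. the square bottle, still in its pocket, has been turned to the middle of the guard's gap (within 15 mm) and the carousel is at rest (horizontal distance between square_mid and gap below 0.015 m and z of square_mid in the frame of turntable below 0.058 m and angular speed of turntable below 0.1 rad/s), for 0.3 s.
2. the square bottle stands let go at the loading end of the lane (35 to 110 mm before the lane's middle) and the flag is down (x of square_mid in the frame of lane between -0.11 and -0.035 m and y of square_mid in the frame of lane between -0.008 and 0.008 m and z of square_mid in the frame of lane below 0.052 m and angle between square_mid's own z axis and vertical below 0.1 rad and value of joint flag above 1.48 rad and contact force between square_bottle and the fingers below 0.3 N), for 0.2 s.
3. the square bottle slides past the lane's middle, standing on the lane's floor, with the flag down (x of square_mid in the frame of lane between -0.015 and 0.025 m and y of square_mid in the frame of lane between -0.008 and 0.008 m and z of square_mid in the frame of lane below 0.052 m and angle between square_mid's own z axis and vertical below 0.1 rad and value of joint flag above 1.48 rad), for 0.03 s.
At the end, for the whole second after the job is handed in: The square bottle stands upright on the lane's floor, within 8 mm of its centre line, at most 4 mm from the flag, at rest and let go; the flag is down (over 1.48 rad); the turntable is at rest and the round bottles stand upright in their pockets (x of square_mid in the frame of lane between 0.046 and 0.055 m and y of square_mid in the frame of lane between -0.008 and 0.008 m and z of square_mid in the frame of lane below 0.052 m and angle between square_mid's own z axis and vertical below 0.1 rad and value of joint flag above 1.48 rad and linear speed of square_bottle below 0.01 m/s and contact force between square_bottle and the fingers below 0.1 N and angular speed of turntable below 0.1 rad/s and z of each of round_a_mid, round_b_mid, round_c_mid, round_d_mid in the frame of turntable below 0.065 m and angle between each of round_a_mid, round_b_mid, round_c_mid, round_d_mid's own z axis and vertical below 0.2 rad); the robot touches nothing.
It fails at once if a round bottle is tipped or lifted out of its pocket (angle between any of round_a_mid, round_b_mid, round_c_mid, round_d_mid's own z axis and vertical above 0.4 rad or z of any of round_a_mid, round_b_mid, round_c_mid, round_d_mid in the frame of turntable above 0.08 m).
It fails at once if a bystander on the table is pushed away by more than 30 mm (distance of any of vial, marker, jar, beaker, dishes, trough from where it was at the start of the episode above 0.03 m).
It also fails if it takes over 72 s, if anything falls off the work surface, if the arm or the gripper's body presses on something with over 40 N, if the wrist force passes 120 N, or if a joint passes its speed limit or range.

## Robot

A 6-joint arm with a two-finger parallel gripper is mounted at the origin on the work surface. World frame = base frame: x ahead of the robot, y to its left, z up, the work surface at z = 0. Lengths are in mm, angles in rad, forces in N, time in s.
With the tool pointing down it reaches from about 375 to 750 mm from the base axis. Payload 9 kg.
Tool frame: the origin (TCP) lies midway between the tips of the shut fingers; the grasp point (between the pads) lies 19 mm behind it; z points along the fingers, x is the direction in which the jaws open and shut, and the axes are right-handed (so a half turn about z gives the same grasp; the last joint's range is limited). The gripper opens to 85 mm and grips with 20 to 120 N. Pads are 22 mm wide; open, the fingers measure 114 mm over their backs; the gripper's body (76 mm by 85 mm) begins 54 mm behind the grasp point. The pads swing forward as they close: fully open they stand 13 mm farther back than shut.
Start: joints at [-1.319, 0.104, 0.097, 1.564, 0, 1.353], TCP at [271.639, -535.022, 231.331] pointing down, gripper open.
Joint ranges: [-2.99, 2.99], [-0.84, 1.86], [-1.1, 1.16], [-1.84, 2.11], [-1.51, 1.56], [-3.14, 3.14]. Speed limits (rad/s): [2.22, 2.22, 2.57, 3.14, 3.14, 3.14].

## Interface

Orientations are given as a unit quaternion [w, x, y, z].
In Python, from cell import monitor, eyes, order gives the robot as it stands.
- The arm moves only by the tool servo_tool, never from a script. Its arguments are lists of equal length, an entry for each row: "translation": the shift along the world's x, y, z in cm, a list of three; "dr": the turn, a rotation vector about the world's x, y, z in degrees, a list of three; "grip": the finger opening in cm, from 0 to 8.54. A call has 1 to 10 rows; each row shifts and turns the commanded pose from where the row before left it; what a row does not reach is not made up. A row lasts 1/8 s, in which the tool goes at most 62.5 mm and 10.7 degrees, less where a joint would pass 70% of its speed; a pose out of reach is approached as far as the arm can. A call is refused whole if a number of a shift passes 6.25 or a number of a turn 10.7, either way. A call with a gripper value outside its range is refused whole. The fingers move at their own pace and stop on an object; "squeeze" is the grip in N (left out, the last holds). Time passes only in rows, so rows that do not move let the fingers close. It gives the time, the measured TCP pose, the force and the opening at its end, in the units of the state.
- monitor.state(): the state, without advancing time (a new reading comes with each control period).
- eyes.grab_frame(name): name is "scene" or "top" or "wrist"; returns the picture (400x640x3 uint8, blue, green, red); there is no depth.
- eyes.get_calibration(name): a dict with "vfov" (degrees; the focal length in pixels is half the picture's height over the tangent of half this angle, whatever the lens; pixels are square), "cx", "cy" (the principal point, pixels), "D" ([k1, k2, p1, p2, k3] as OpenCV has them; the pictures are not rectified), "cam_to_world" (4x4, takes a point from camera to world coordinates); the wrist camera has in their place "hand_eye" (4x4, takes a point from camera to tool coordinates, whose origin is the TCP and whose axes are the tool frame's). Camera axes: x right, y down, z forward; pixel columns grow to the right and rows downward; lengths in mm; the calibration is good to about 2 mm. A picture is of the moment at which its call begins: read the wrist's pose just before it. get_calibration takes no time and is no camera call.
- order.sign_off(): hands the job in, once; it reports no verdict.
The state is a dict: "clock": time; "q": joint angles; "joint_vel": joint speeds; "tau": joint torques, N m; "ee_pos": TCP position; "tcp_rot": TCP orientation; "contact_force": force on the tool from outside, world axes, zero at the start; "moment": the same for the moment, N m; "finger_gap": finger opening in mm.
Only numpy, scipy, OpenCV 4.12 (cv2) and the standard library are available. Lean on these libraries where they do the work, as an engineer would, in place of code of your own. Each camera call takes 0.05 s, during which the arm holds its last target.

## Working session

There is one attempt and no reset: what is moved stays moved. The work goes in short steps, Python scripts to look and compute and a tool call to move; the robot and the scene stay as the last step left them, time stands still between calls to the robot, and variables do not carry over. Pictures are saved under pics/ and viewed, and the job is handed in when it is done.

Besides the shell and the picture viewer there is one more tool, called by a JSON object that holds its "name" and its "arguments", one argument or row to a line. servo_tool: Moves the arm, as the interface text tells. Its arguments: {"type":"object","properties":{"translation":{"type":"array"},"dr":{"type":"array"},"grip":{"type":"array"},"squeeze":{"type":"number"}},"required":["translation","dr","grip"]}

```bash
ls; mkdir -p pics; python3 - <<'E'
from cell import monitor, eyes, order
import cv2
print(monitor.state())
for n in ("scene","top","wrist"):
    cv2.imwrite(f"pics/{n}0.png",eyes.grab_frame(n)); c=eyes.get_calibration(n); print(n,c)
E
```

```text
pics
{'clock': 0.0, 'q': array([-1.31870493e+00,  1.04712144e-01,  9.64934300e-02,  1.56394398e+00,
       -3.33368206e-06,  1.35306088e+00]), 'joint_vel': array([-1.89328533e-03,  8.99316148e-04,  5.91047554e-04,  6.83006217e-05,
        9.47022535e-04, -1.41131996e-03]), 'tau': array([-4.46837381e-03, -5.56933951e+01,  5.03647614e+01,  1.70806004e-02,
       -5.74289043e-04, -2.27064226e-05]), 'ee_pos': array([ 271.54007624, -534.65339265,  230.52812711]), 'tcp_rot': array([-4.73517477e-04,  8.52270856e-01, -5.23100298e-01, -4.92470444e-04]), 'contact_force': array([0.46204879, 0.31487033, 0.26528501]), 'moment': array([ 0.03644571, -0.01952813, -0.00357069]), 'finger_gap': 85.16037624055618}
scene {'vfov': 44.52851728785546, 'cx': 319.50465087283465, 'cy': 198.31185766019348, 'D': array([-0.0967037,  0.       ,  0.       ,  0.       ,  0.       ]), 'cam_to_world': array([[-7.54304183e-01,  3.79866832e-01, -5.35468383e-01,
         1.30437253e+03],
       [ 6.56079165e-01,  4.66201546e-01, -5.93478093e-01,
         8.39633207e+02],
       [ 2.41935452e-02, -7.98972658e-01, -6.00880
[... 455 characters left out ...]
321e+01],
       [ 2.91834542e-02, -1.54733865e-01, -9.87525066e-01,
         1.27150521e+03],
       [ 0.00000000e+00,  0.00000000e+00,  0.00000000e+00,
         1.00000000e+00]])}
wrist {'vfov': 71.84914869428908, 'cx': 321.07717366980586, 'cy': 200.28380112842956, 'D': array([-0.00067774,  0.        ,  0.        ,  0.        ,  0.        ]), 'hand_eye': array([[ 9.99999428e-01, -9.99406716e-04, -3.81455496e-04,
         1.16160649e+00],
       [ 1.06420058e-03,  9.65640612e-01,  2.59878964e-01,
        -6.59660684e+01],
       [ 1.08624136e-04, -2.59879222e-01,  9.65641123e-01,
        -1.42899343e+02],
       [ 0.00000000e+00,  0.00000000e+00,  0.00000000e+00,
         1.00000000e+00]])}
```

View pics/scene0.png

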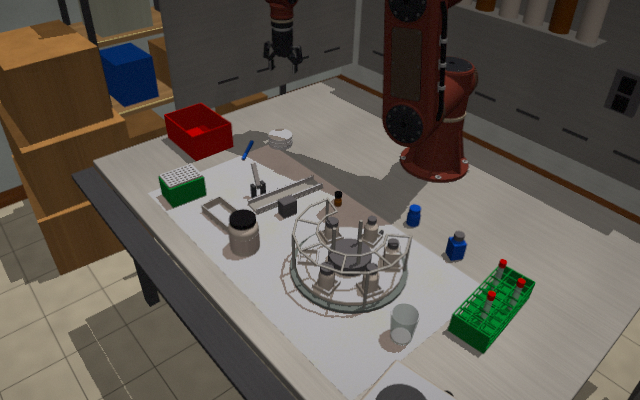

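View pics/top0.png

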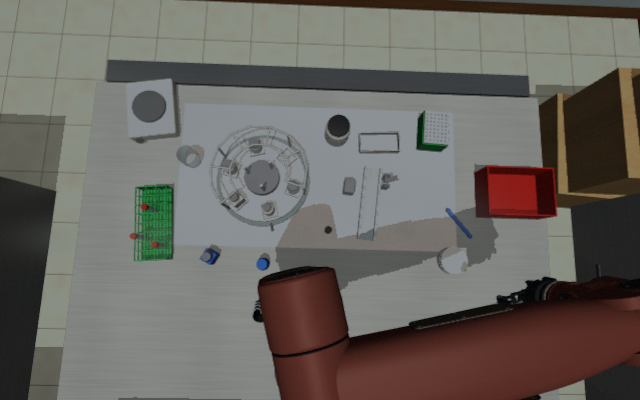

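View pics/wrist0.png

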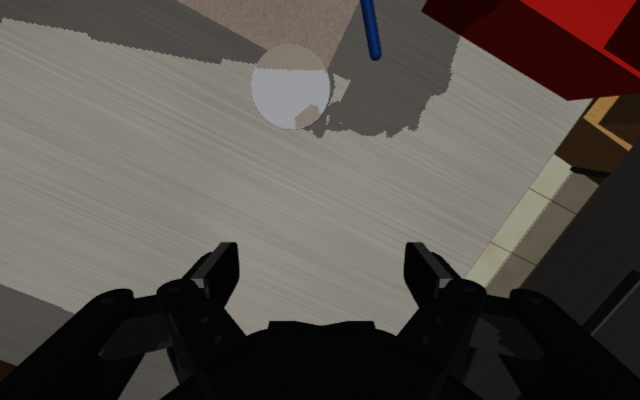

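```bash
python3 - <<'E'
import cv2
t=cv2.imread("pics/top0.png"); s=cv2.imread("pics/scene0.png")
cv2.imwrite("pics/top0c.png",cv2.resize(t[115:245,195:325],None,fx=4.6,fy=4.6,interpolation=cv2.INTER_CUBIC))
cv2.imwrite("pics/top0l.png",cv2.resize(t[150:250,320:420],None,fx=6,fy=6,interpolation=cv2.INTER_CUBIC))
cv2.imwrite("pics/scene0c.png",cv2.resize(s[190:320,270:425],None,fx=4.6,fy=4.6,interpolation=cv2.INTER_CUBIC))
cv2.imwrite("pics/scene0l.png",cv2.resize(s[130:250,190:350],None,fx=5,fy=5,interpolation=cv2.INTER_CUBIC))
E
```

```text
(no output)
```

View pics/top0c.png

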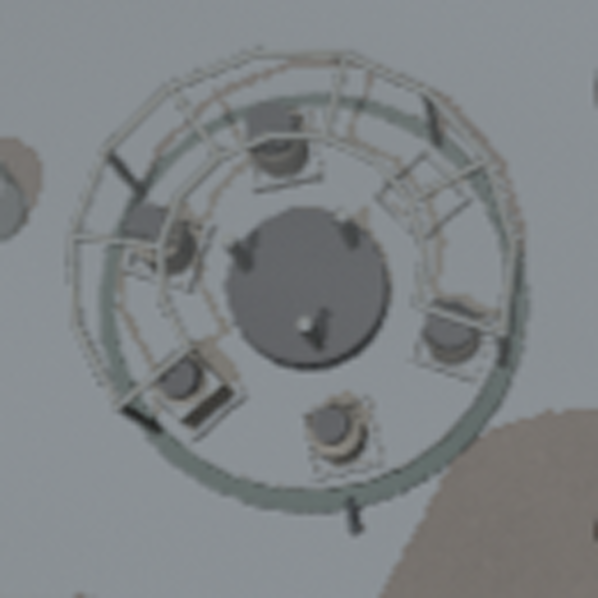

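View pics/top0l.png

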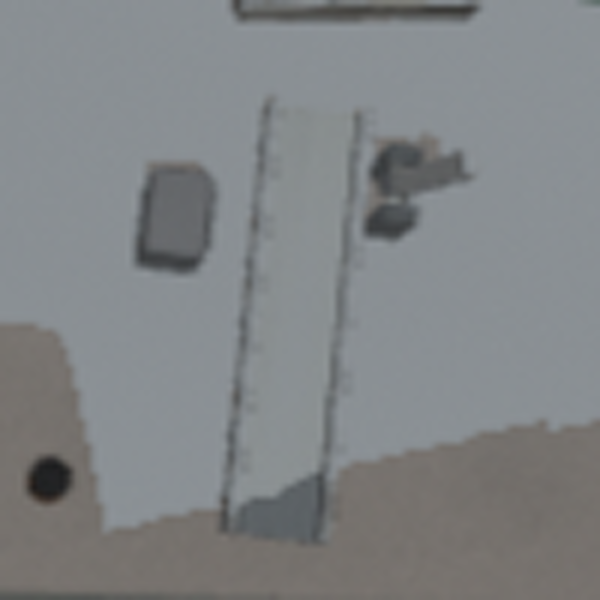

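View pics/scene0c.png

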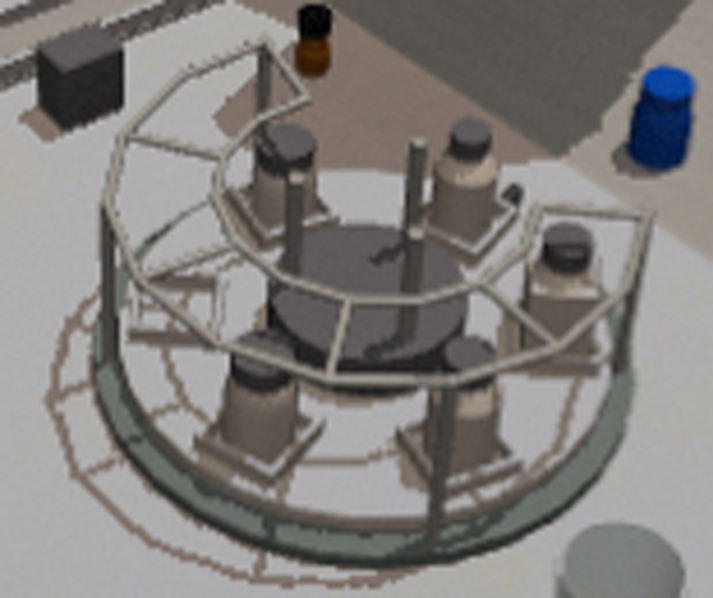

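View pics/scene0l.png

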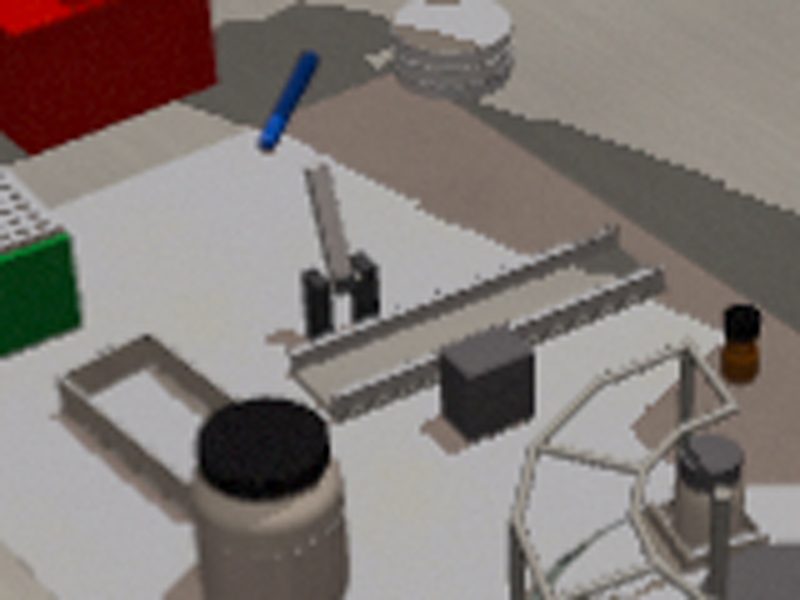

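```bash
cat > h.py <<'E'
import numpy as np, cv2
from cell import monitor, eyes, order
from scipy.spatial.transform import Rotation as R
def cal(n, st=None):
    c=eyes.get_calibration(n); f=200/np.tan(np.radians(c['vfov']/2))
    K=np.array([[f,0,c['cx']],[0,f,c['cy']],[0,0,1.]])
    if n=='wrist':
        q=np.array(st['tcp_rot']); T=np.eye(4); T[:3,:3]=R.from_quat(q[[1,2,3,0]]).as_matrix(); T[:3,3]=st['ee_pos']
        T=T@c['hand_eye']
    else: T=c['cam_to_world']
    return K,np.array(c['D']),T
def px2w(C,uv,z):
    K,D,T=C; p=cv2.undistortPoints(np.float64(uv).reshape(-1,1,2),K,D)[:,0]
    d=np.c_[p,np.ones(len(p))]@T[:3,:3].T; o=T[:3,3]
    return (o+d*((z-o[2])/d[:,2])[:,None])[:,:2]
def w2px(C,P):
    K,D,T=C; Ti=np.linalg.inv(T)
    return cv2.projectPoints(np.float64(P).reshape(-1,1,3),cv2.Rodrigues(Ti[:3,:3])[0],Ti[:3,3],K,D)[0][:,0]
def rot(a): return np.array([[np.cos(a),-np.sin(a)],[np.sin(a),np.cos(a)]])
E
python3 - <<'E'
from h import *
C=cal('top'); S=cal('scene')
f=lambda L,o,k:[(o[0]+x/k,o[1]+y/k) for x,y in L]
o,k=(195,115),4.6
print('hub',px2w(C,f([(308,286)],o,k),59))
print('pointer',px2w(C,f([(350,500),(357,530)],o,k),28))
print('pins139',px2w(C,f([(304,323)],o,k),139), px2w(C,f([(345,222),(237,247)],o,k),139))
print('squarecap',px2w(C,f([(181,378)],o,k),108))
print('scene squarecap',px2w(S,f([(568,240)],(270,190),4.6),108))
print('scene pins',px2w(S,f([(295,178),(417,145),(416,232)],(270,190),4.6),139))
print('scene hub',px2w(S,f([(370,285)],(270,190),4.6),59))
o,k=(320,150),6
print('rail ends top', px2w(C,f([(268,100),(358,112),(225,528),(322,540)],o,k),20))
print('reader top', px2w(C,f([(180,205)],o,k),55))
print('vial top',px2w(C,f([(50,478)],o,k),50))
print('scene rails(left far outer,...)',px2w(S,f([(292,358),(335,408),(615,232),(660,272)],(190,130),5),20))
E
```

```text
hub [[606.14053889 184.95247723]]
pointer [[455.68088392 150.91857014]
 [434.15928187 144.88721066]]
pins139 [[563.92637665 175.81692897]] [[634.21042581 151.71352454]
 [614.5033043  223.30888121]]
squarecap [[528.93730527 261.59317092]]
scene squarecap [[528.58848091 270.42010464]]
scene pins [[636.64255877 158.91845047]
 [563.59452568 181.72991993]
 [616.27195349 233.939533  ]]
scene hub [[601.50592954 189.88147201]]
rail ends top [[ 662.90755053 -161.51504029]
 [ 657.54542546 -213.62573092]
 [ 416.67200289 -139.1507008 ]
 [ 411.49819128 -193.61306688]]
reader top [[ 592.70761395 -107.68326455]]
vial top [[439.61877704 -39.07905136]]
scene rails(left far outer,...) [[ 658.75142103 -207.71397943]
 [ 666.94173835 -149.52528292]
 [ 411.09805702 -186.47412175]
 [ 418.27584933 -132.25394191]]
```

{"name": "servo_tool", "arguments": {
  "translation": [
    [2.9,3.9,0.5],
    [2.9,3.9,0.5],
    [2.9,3.9,0.5],
    [2.9,3.9,0.5],
    [2.9,3.9,0.5],
    [2.9,3.9,0],
    [2.9,3.9,0],
    [2.9,3.9,0],
    [2.9,3.9,0],
    [2.9,3.9,0]
  ],
  "dr": [
    [0,0,0],
    [0,0,0],
    [0,0,0],
    [0,0,0],
    [0,0,0],
    [0,0,0],
    [0,0,0],
    [0,0,0],
    [0,0,0],
    [0,0,0]
  ],
  "grip": [8.5,8.5,8.5,8.5,8.5,8.5,8.5,8.5,8.5,8.5]
}}

```text
clock: 1.4
ee_pos: [562.4, -143.5, 256.1]
tcp_rot: [0.0, 0.852, -0.523, -0.0]
contact_force: [0.0, -1.0, 0.4]
finger_gap: 85.4
```

```bash
cat > w.py <<'E'
import sys,pickle
from h import *
n=sys.argv[1]
st=monitor.state(); im=eyes.grab_frame('wrist'); cv2.imwrite(f'pics/{n}.png',im); pickle.dump(dict(st),open(f'pics/{n}.pkl','wb'))
print(st['clock'],st['ee_pos'],R.from_quat(np.array(st['tcp_rot'])[[1,2,3,0]]).as_matrix()[:,0],st['contact_force'],st['finger_gap'])
E
python3 w.py w1
```

```text
1.4 [ 562.37564348 -143.53406326  256.13335607] [ 4.52718722e-01 -8.91653385e-01 -2.46405076e-05] [ 0.03069472 -1.01712575  0.40926024] 85.41843955625043
```

View pics/w1.png

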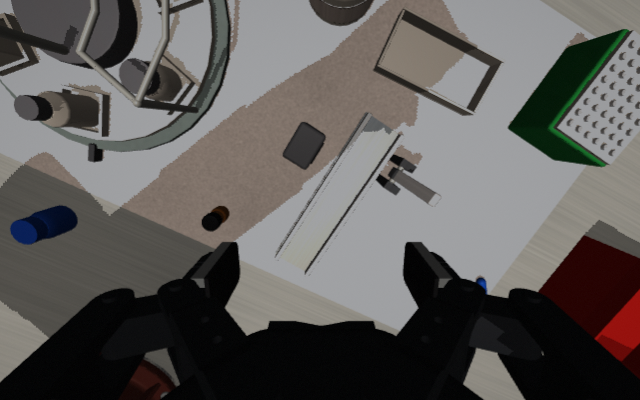

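```bash
python3 - <<'E'
import cv2
t=cv2.imread("pics/w1.png")
cv2.imwrite("pics/w1c.png",cv2.resize(t[100:280,265:445],None,fx=3.3,fy=3.3,interpolation=cv2.INTER_CUBIC))
E
```

```text
(no output)
```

View pics/w1c.png

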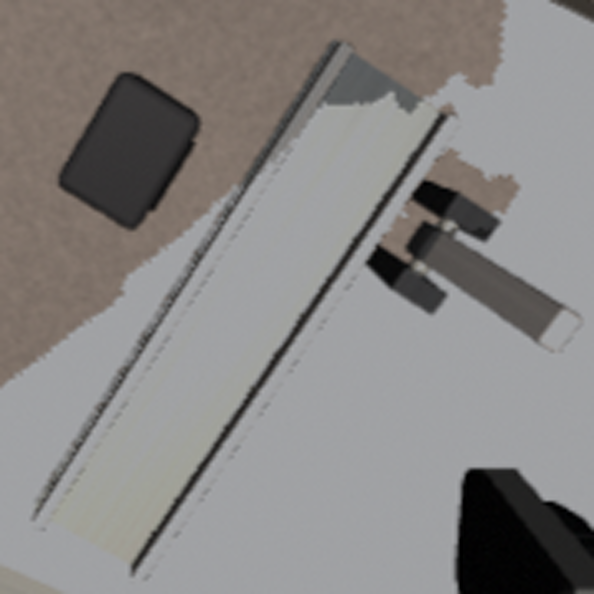

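{"name": "servo_tool", "arguments": {
  "translation": [
    [0,4.9,0.5],
    [0,4.9,0],
    [0,4.9,0],
    [0,4.9,0],
    [0,4.9,0],
    [0,4.5,0]
  ],
  "dr": [
    [0,0,0],
    [0,0,0],
    [0,0,0],
    [0,0,0],
    [0,0,0],
    [0,0,0]
  ],
  "grip": [1.6,1.6,1.6,1.6,1.6,1.6]
}}

```text
clock: 2.2
ee_pos: [561.3, 146.7, 261.2]
tcp_rot: [0.0, 0.852, -0.523, -0.0]
contact_force: [0.2, 0.1, 0.4]
finger_gap: 16.2
```

```bash
python3 w.py w2
```

```text
2.2 [561.32522167 146.65515805 261.15619855] [ 4.52972507e-01 -8.91524485e-01  6.33693469e-06] [0.19415155 0.07353707 0.40829805] 16.238610007405722
```

View pics/w2.png

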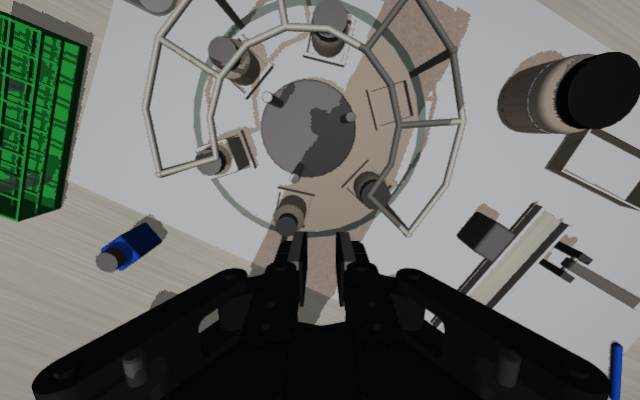

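```bash
python3 - <<'E'
import pickle
from h import *
f=lambda L,o,k:[(o[0]+x/k,o[1]+y/k) for x,y in L]
C1=cal('wrist',pickle.load(open('pics/w1.pkl','rb'))); C2=cal('wrist',pickle.load(open('pics/w2.pkl','rb')))
P=px2w(C1,f([(42,520),(140,575),(343,45),(451,115)],(265,100),3.3),20); print(P, P.mean(0))
d=(P[2]+P[3]-P[0]-P[1]); print('yaw',np.degrees(np.arctan2(d[1],d[0])),np.linalg.norm(d)/2,np.linalg.norm(P[1]-P[0]),np.linalg.norm(P[3]-P[2]))
print('pointer',px2w(C1,[(95,152)],28))
print('hub', px2w(C2,[(308,128)],59),'pins',px2w(C2,[(267,97),(350,117),(295,180)],139))
print('gap post tops',px2w(C2,[(161,175),(217,162),(408,235),(367,175)],135))
im=cv2.imread('pics/w2.png')
cv2.imwrite('pics/w2c.png',cv2.resize(im[0:250,140:470],None,fx=2.4,fy=2.4,interpolation=cv2.INTER_CUBIC))
E
```

```text
[[ 421.434867   -142.88679375]
 [ 416.48545921 -195.12930084]
 [ 663.99157653 -163.59606907]
 [ 660.15180282 -215.94575382]] [ 540.51592639 -179.38947937]
yaw -4.881482737978089 243.99653866108127 52.47643455902758 52.4903167786422
pointer [[456.06399851 138.52147102]]
hub [[611.37920381 188.56453864]] pins [[621.11450939 230.53261466]
 [639.78192384 155.39899112]
 [563.7749623  175.20991578]]
gap post tops [[507.74833586 295.14445865]
 [544.66856095 250.57052383]
 [563.58395867  44.79260068]
 [599.49585185 114.09004169]]
```

View pics/w2c.png

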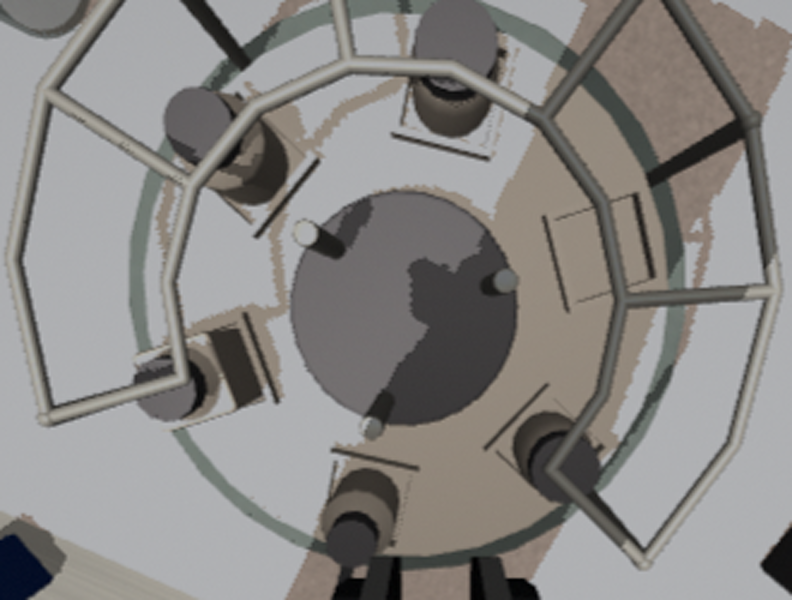

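{"name": "servo_tool", "arguments": {
  "translation": [
    [0.2,2.85,-1],
    [0,0,-5],
    [0,0,-5],
    [0,0,-4.6],
    [0,0,0]
  ],
  "dr": [
    [0,0,-6],
    [0,0,-6],
    [0,0,0],
    [0,0,0],
    [0,0,0]
  ],
  "grip": [2.6,2.6,2.6,2.6,2.0]
}}

```text
clock: 2.88
ee_pos: [560.6, 173.1, 101.4]
tcp_rot: [0.003, 0.793, -0.609, -0.003]
contact_force: [-0.6, -0.1, -0.0]
finger_gap: 20.2
```

```bash
python3 w.py w3; python3 - <<'E'
from h import *
t=eyes.grab_frame('scene'); cv2.imwrite('pics/s3.png',cv2.resize(t[170:320,270:430],None,fx=4,fy=4,interpolation=cv2.INTER_CUBIC))
E
```

```text
2.875 [560.60210593 173.14985724 101.41564574] [ 0.25738625 -0.96630781 -0.00123983] [-0.64891661 -0.11912522 -0.00343137] 20.237361498007594
```

View pics/w3.png

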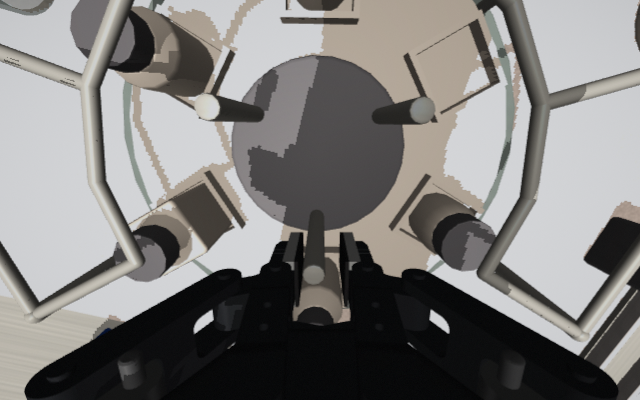

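View pics/s3.png

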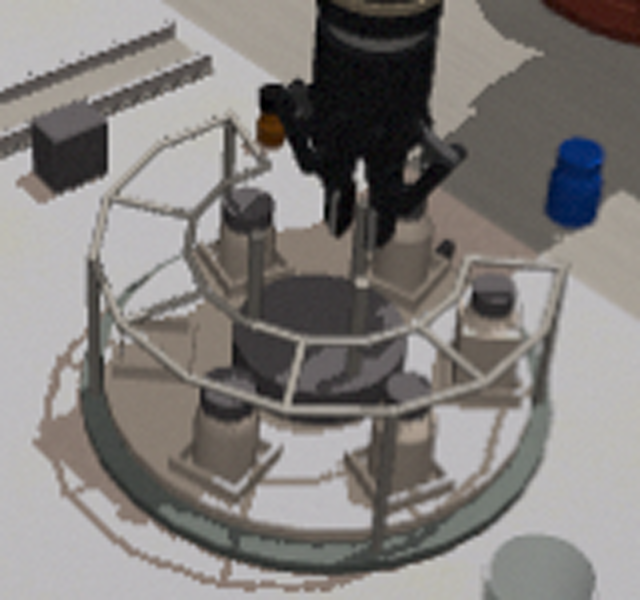

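```bash
python3 - <<'E'
from h import *
print(monitor.state()['q'])
a=np.radians(194.9+np.linspace(0,58.5,11)); P=np.c_[608.5+45*np.cos(a),187+45*np.sin(a)]
print(P[0]); print(np.diff(P,axis=0).round(1).tolist())
E
```

```text
[ 7.69416923e-02  8.71746058e-02 -1.46923859e-01  1.33605752e+00
 -8.33632325e-05  2.95828874e+00]
[565.01307643 175.42902431]
[[1.4, -4.4], [1.8, -4.2], [2.3, -4.0], [2.7, -3.7], [3.0, -3.5], [3.4, -3.1], [3.7, -2.8], [3.9, -2.4], [4.1, -2.0], [4.3, -1.5]]
```

{"name": "servo_tool", "arguments": {
  "translation": [
    [0.35,0.15,0],
    [0,0,0],
    [0.14,-0.44,0],
    [0.18,-0.42,0],
    [0.23,-0.4,0],
    [0.27,-0.37,0],
    [0.3,-0.35,0],
    [0.34,-0.31,0],
    [0.37,-0.28,0],
    [0.39,-0.24,0]
  ],
  "dr": [
    [0,0,0],
    [0,0,0],
    [0,0,4],
    [0,0,4],
    [0,0,4],
    [0,0,4],
    [0,0,4],
    [0,0,4],
    [0,0,4],
    [0,0,4]
  ],
  "grip": [1.4,1.4,1.4,1.4,1.4,1.4,1.4,1.4,1.4,1.4]
}}

```text
clock: 4.22
ee_pos: [590.3, 147.2, 106.8]
tcp_rot: [-0.001, 0.931, -0.366, 0.001]
contact_force: [-0.3, 2.9, 0.8]
finger_gap: 13.9
```

{"name": "servo_tool", "arguments": {
  "translation": [
    [0.41,-0.2,0],
    [0.43,-0.15,0],
    [0,0,0],
    [0,0,0]
  ],
  "dr": [
    [0,0,4],
    [0,0,4],
    [0,0,0],
    [0,0,0]
  ],
  "grip": [1.4,1.4,1.4,1.4]
}}

```text
clock: 4.72
ee_pos: [598.0, 143.3, 105.9]
tcp_rot: [0.0, 0.953, -0.302, 0.0]
contact_force: [-0.5, 0.2, 0.9]
finger_gap: 13.9
```

```bash
python3 w.py w4; python3 - <<'E'
from h import *
t=eyes.grab_frame('top'); cv2.imwrite('pics/t4.png',cv2.resize(t[115:245,195:325],None,fx=4.6,fy=4.6,interpolation=cv2.INTER_CUBIC))
E
```

```text
4.725 [598.03120873 143.25889803 105.91771477] [ 0.81740393 -0.57606418  0.00093981] [-0.52869262  0.15846502  0.91361484] 13.872534628242422
```

View pics/w4.png

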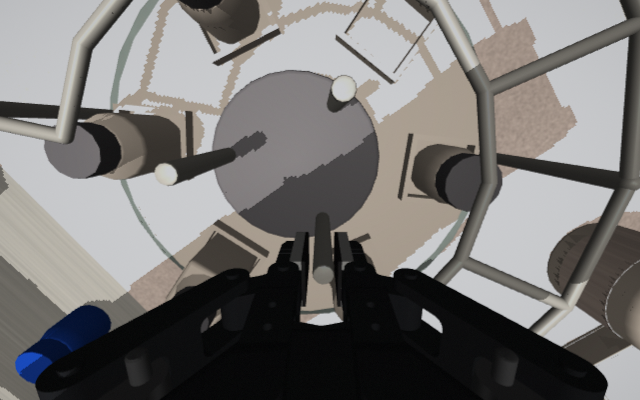

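View pics/t4.png

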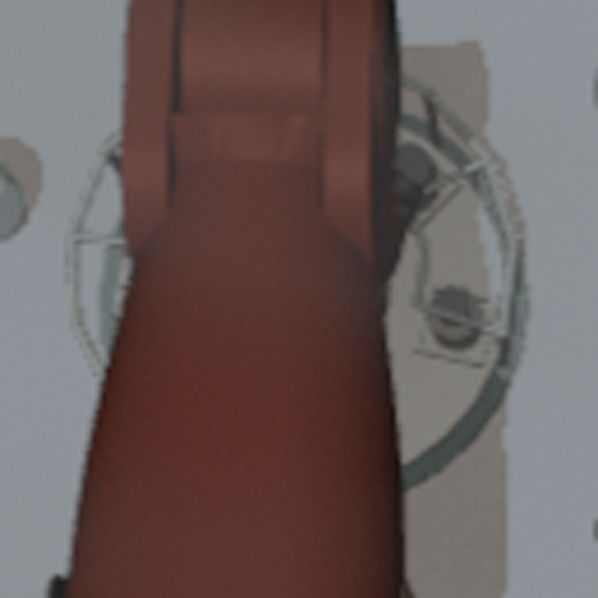

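{"name": "servo_tool", "arguments": {
  "translation": [
    [0,0,0],
    [0,0,3],
    [0,0,6],
    [0,0,6],
    [-3.5,0,0.5],
    [-4,0,0],
    [-4,0,0],
    [-4,0,0],
    [0,0,0],
    [0,0,0]
  ],
  "dr": [
    [0,0,0],
    [0,0,0],
    [0,0,-3],
    [0,0,-8],
    [0,0,-8],
    [0,0,-8],
    [0,0,-8],
    [0,0,-7],
    [0,0,0],
    [0,0,0]
  ],
  "grip": [2.4,2.4,2.4,8.5,8.5,8.5,8.5,8.5,8.5,8.5]
}}

```text
clock: 6.08
ee_pos: [443.2, 143.4, 260.6]
tcp_rot: [-0.0, 0.782, -0.623, 0.0]
contact_force: [0.0, 0.3, 0.2]
finger_gap: 84.4
```

```bash
python3 w.py w5
```

```text
6.075 [443.21041466 143.35764804 260.56406135] [ 2.24313685e-01 -9.74516931e-01  3.47696606e-04] [0.04613161 0.3023588  0.20558359] 84.39549837174793
```

View pics/w5.png

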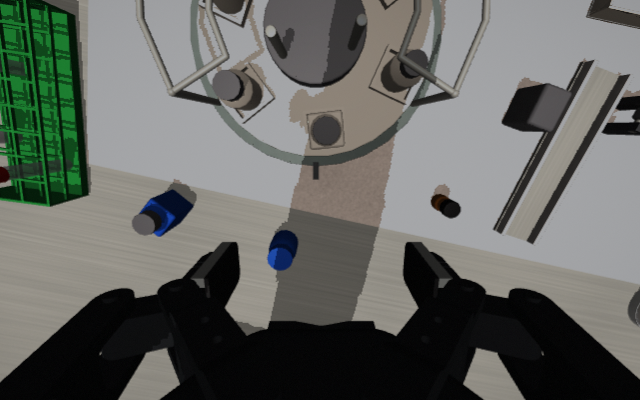

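```bash
python3 - <<'E'
import cv2
t=cv2.imread("pics/w5.png")
cv2.imwrite("pics/w5c.png",cv2.resize(t[0:190,220:420],None,fx=3.1,fy=3.1,interpolation=cv2.INTER_CUBIC))
cv2.imwrite("pics/w5d.png",cv2.resize(t[80:190,270:380],None,fx=5.4,fy=5.4,interpolation=cv2.INTER_CUBIC))
E
```

```text
(no output)
```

View pics/w5d.png

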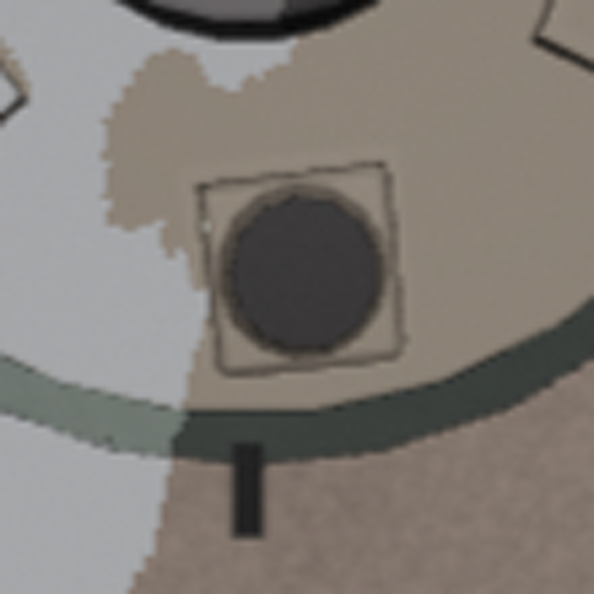

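View pics/w5c.png

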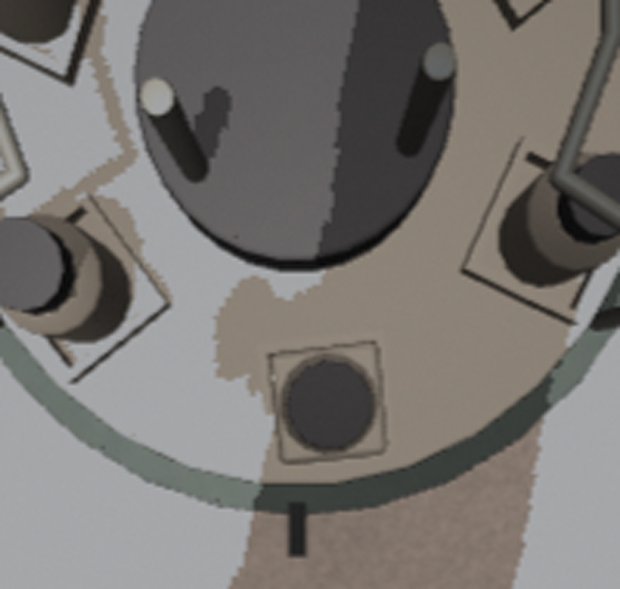

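```bash
python3 - <<'E'
import pickle
from h import *
C=cal('wrist',pickle.load(open('pics/w5.pkl','rb')))
ax=np.array([608.5,187])
pins=px2w(C,[(271,31.3),(361.3,20)],139); print('pins',pins)
b=px2w(C,[(326.1,130)],108)[0]; body=px2w(C,f:=[(270+x/5.4,80+y/5.4) for x,y in [(197,185),(385,163),(402,355),(222,373)]],38)
pt=px2w(C,[(270+248/5.4,80+450/5.4),(270+248/5.4,80+530/5.4)],16)
hub=None
print('bottle',b,'pocket',body,body.mean(0),'ptr',pt)
# fit hub circle from outline? bottom of hub top rim
for p in [b,body.mean(0),*pt,*pins]:
    d=p-ax; print(np.degrees(np.arctan2(d[1],d[0]))%360,np.linalg.norm(d))
m=(pins[0]+pins[1])/2
print(m)
# base outer rim pixels fit: base at z12 radius160 / disc
print('posts', px2w(C,[(172,93),(225,57),(456,94),(404,53)],132))
for p in px2w(C,[(172,93),(225,57),(456,94),(404,53)],132):
    d=p-ax; print(np.degrees(np.arctan2(d[1],d[0]))%360,np.linalg.norm(d))
E
```

```text
pins [[574.58189958 216.22783417]
 [599.97119814 143.39899397]]
bottle [505.39532652 151.24128154] pocket [[518.06326373 178.44524669]
 [532.66256107 136.69176752]
 [490.80008455 122.04125937]
 [476.92767409 163.4292476 ]] [504.61339586 150.15188029] ptr [[457.29704633 152.99739498]
 [436.73758021 148.3924829 ]]
199.12754675291515 109.12955438302447
199.52937116543043 110.227993021763
192.6738697162047 154.97906422226302
192.6679916196575 176.04791742386163
139.24793601655537 44.77391904289237
258.93211326248775 44.427336043283255
[587.27654886 179.81341407]
posts [[506.0819913  297.84425497]
 [547.02602375 254.26152626]
 [563.75436735  42.15485517]
 [585.8599061   99.20798776]]
132.7373523893315 150.9168558027911
132.4258922361473 91.12169155028135
252.83300977350564 151.59910165564054
255.53944090156577 90.66427777787418
```

{"name": "servo_tool", "arguments": {
  "translation": [
    [4.15,1.15,0],
    [4.15,1.15,0],
    [4.15,1.15,0],
    [4.15,1.15,0],
    [4.15,1.2,0],
    [0,0,-4],
    [0,0,-5.5],
    [0,0,-5.5],
    [0,0,-0.5],
    [0,0,0]
  ],
  "dr": [
    [0,0,2],
    [0,0,2],
    [0,0,2],
    [0,0,0],
    [0,0,0],
    [0,0,0],
    [0,0,0],
    [0,0,0],
    [0,0,0],
    [0,0,0]
  ],
  "grip": [2.6,2.6,2.6,2.6,2.6,2.6,2.6,2.6,2.6,2.0]
}}

```text
clock: 7.38
ee_pos: [651.1, 201.3, 106.7]
tcp_rot: [-0.0, 0.814, -0.581, 0.0]
contact_force: [0.1, -0.3, 1.1]
finger_gap: 19.9
```

```bash
python3 w.py w6
```

```text
7.375 [651.10269791 201.33033907 106.66226978] [ 3.24199536e-01 -9.45988686e-01  2.57834478e-04] [ 0.06527373 -0.33308958  1.13641862] 19.897243870132666
```

View pics/w6.png

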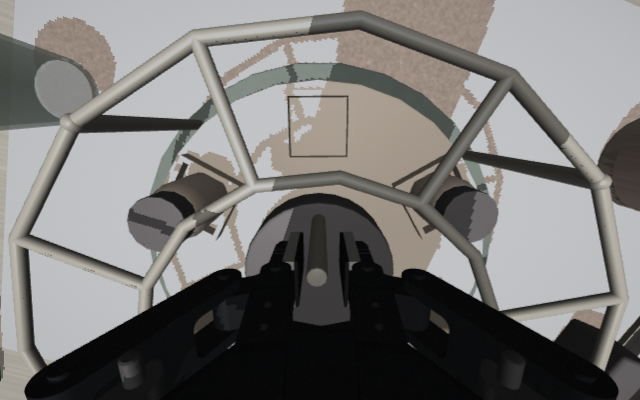

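Pin top at (317,277), midway between the fingers. Close lightly round it and turn back about 6.5°.

{"name": "servo_tool", "arguments": {
  "translation": [
    [0,0,0],
    [0,0,0],
    [0.05,-0.18,0],
    [0.05,-0.18,0],
    [0.03,-0.12,0],
    [0.01,-0.06,0],
    [0,0,0],
    [0,0,0],
    [0,0,0]
  ],
  "dr": [
    [0,0,0],
    [0,0,0],
    [0,0,-2],
    [0,0,-2],
    [0,0,-1],
    [0,0,0],
    [0,0,0],
    [0,0,0],
    [0,0,0]
  ],
  "grip": [1.1,1.1,1.1,1.1,1.1,1.1,1.1,1.1,2.4]
}}

```text
clock: 8.55
ee_pos: [651.6, 195.9, 105.2]
tcp_rot: [0.0, 0.788, -0.616, 0.0]
contact_force: [0.6, -0.8, -1.4]
finger_gap: 24.0
```

{"name": "servo_tool", "arguments": {
  "translation": [
    [0,0,4],
    [0,0,6],
    [0,0,5.4],
    [-5,-1.4,0],
    [-5,-1.4,0],
    [-5,-1.4,0],
    [-5,-1.4,0],
    [0,0,0],
    [0,0,0]
  ],
  "dr": [
    [0,0,0],
    [0,0,0],
    [0,0,0],
    [0,0,0],
    [0,0,0],
    [0,0,0],
    [0,0,0],
    [0,0,0],
    [0,0,0]
  ],
  "grip": [2.4,2.4,7.5,7.5,7.5,7.5,7.5,7.5,7.5]
}}

```text
clock: 9.68
ee_pos: [452.2, 140.0, 259.8]
tcp_rot: [-0.0, 0.788, -0.616, 0.001]
contact_force: [0.3, -0.4, 0.6]
finger_gap: 75.1
```

```bash
python3 w.py w7;  python3 - <<'E'
import cv2
t=cv2.imread("pics/w7.png")
cv2.imwrite("pics/w7c.png",cv2.resize(t[0:200,220:420],None,fx=3,fy=3,interpolation=cv2.INTER_CUBIC))
E
```

```text
9.675 [452.18935994 139.96022913 259.75054434] [ 2.40329250e-01 -9.70691320e-01  4.62117713e-04] [ 0.28148649 -0.36992498  0.56028146] 75.10715979135401
```

View pics/w7c.png

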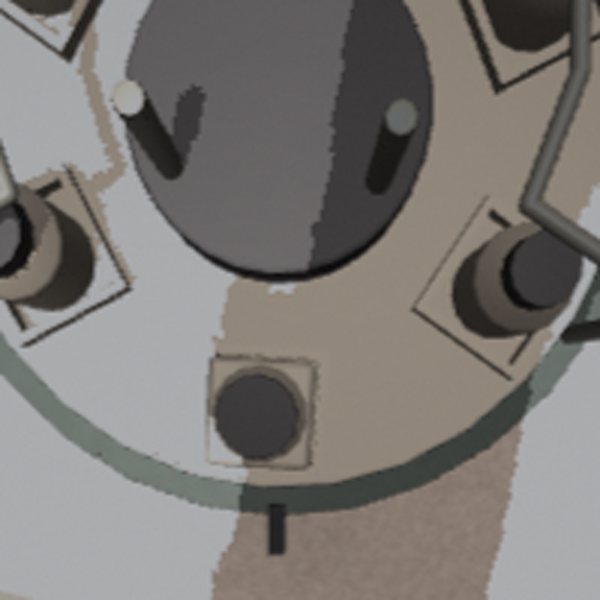

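```bash
python3 - <<'E'
import pickle
from h import *
C=cal('wrist',pickle.load(open('pics/w7.pkl','rb')))
g=lambda L:[(220+x/3,y/3) for x,y in L]
ax=np.array([608.5,187])
for n,L,z in [('pins',[(127,97),(402,116)],139),('cap',[(258,414)],108),('ptr',[(277,510),(277,548)],16),('pocket',[(210,356),(319,360),(311,467),(208,463)],38)]:
    P=px2w(C,g(L),z)
    if n=='pocket': print(P); P=P.mean(0)[None]
    for p in P:
        d=p-ax; print(n,p,np.degrees(np.arctan2(d[1],d[0]))%360,np.linalg.norm(d))
E
```

```text
pins [579.65690687 221.80230994] 129.6509034114404 45.20093802683308
pins [593.66791418 144.7823284 ] 250.642395242965 44.74731908196519
cap [501.43774771 167.23846576] 190.45794008413134 108.87076788526103
ptr [455.97019503 152.53278849] 192.73328978888776 156.3756057487003
ptr [438.29694688 148.33029322] 192.80016705204307 174.54061278907352
[[516.31059189 195.28842914]
 [525.7565699  150.17332508]
 [481.3596584  142.60501434]
 [472.28260541 186.67850103]]
pocket [498.9273564 168.6863174] 189.48856017330888 111.09255238749223
```

{"name": "servo_tool", "arguments": {
  "translation": [
    [2.45,1.4,0],
    [2.45,1.35,0],
    [0,0,-5],
    [0,0,-5],
    [0,0,-5],
    [0,0,-4],
    [0,0,-2],
    [0,0,0]
  ],
  "dr": [
    [0,0,-2],
    [0,0,-1.7],
    [0,0,0],
    [0,0,0],
    [0,0,0],
    [0,0,0],
    [0,0,0],
    [0,0,0]
  ],
  "grip": [7.2,7.2,7.2,7.2,7.2,7.2,7.2,7.2]
}}

```text
clock: 10.72
ee_pos: [499.8, 167.5, 47.2]
tcp_rot: [0.001, 0.767, -0.641, -0.001]
contact_force: [0.5, 0.2, 0.4]
finger_gap: 72.0
```

```bash
python3 w.py w8; python3 - <<'E'
from h import *
t=eyes.grab_frame('scene'); cv2.imwrite('pics/s8.png',cv2.resize(t[170:320,270:430],None,fx=4,fy=4,interpolation=cv2.INTER_CUBIC))
E
```

```text
10.725 [499.83241179 167.49642022  47.19527639] [ 1.77452169e-01 -9.84129380e-01 -3.02355127e-04] [0.45839449 0.18340225 0.40256722] 72.02863260319836
```

View pics/w8.png

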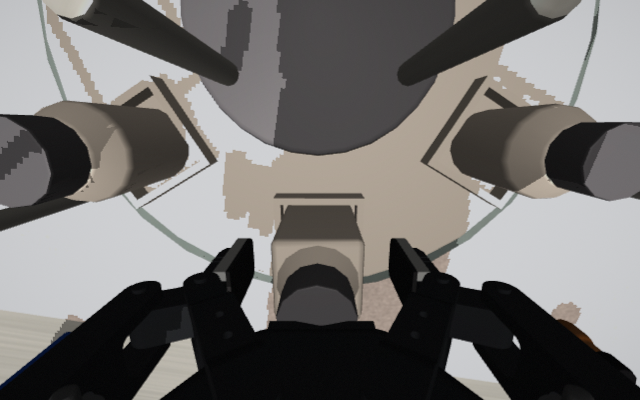

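View pics/s8.png

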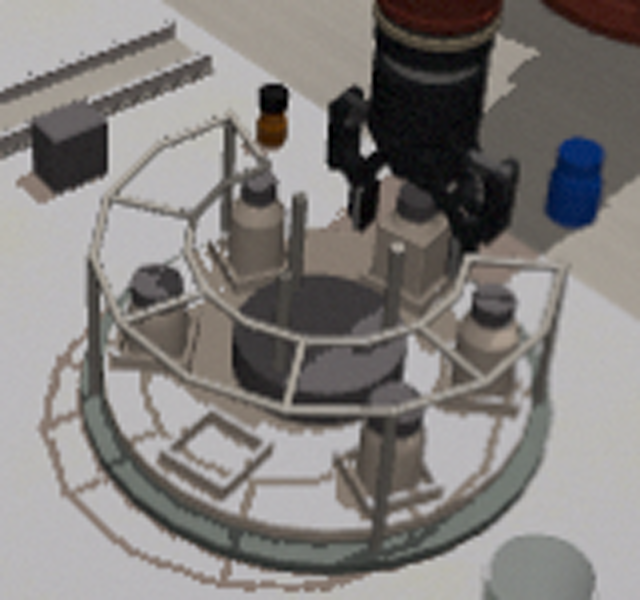

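{"name": "servo_tool", "arguments": {
  "translation": [
    [0,0,0],
    [0,0,0],
    [0,0,0],
    [0,0,0],
    [0,0,0]
  ],
  "dr": [
    [0,0,0],
    [0,0,0],
    [0,0,0],
    [0,0,0],
    [0,0,0]
  ],
  "grip": [3.5,3.5,3.5,3.5,3.5],
  "squeeze": 30
}}

```text
clock: 11.45
ee_pos: [501.6, 167.6, 50.5]
tcp_rot: [-0.001, 0.767, -0.641, 0.001]
contact_force: [0.2, 0.5, 6.1]
finger_gap: 39.4
```

{"name": "servo_tool", "arguments": {
  "translation": [
    [0,0,1],
    [0,0,2],
    [0,0,4],
    [0,0,5],
    [0,0,3],
    [-0.5,-4.9,0],
    [-0.5,-4.9,0],
    [-0.5,-4.9,0],
    [-0.5,-4.9,0],
    [-0.5,-4.9,0]
  ],
  "dr": [
    [0,0,0],
    [0,0,0],
    [0,0,0],
    [0,0,0],
    [0,0,0],
    [0,0,-3],
    [0,0,-3],
    [0,0,-3],
    [0,0,-3],
    [0,0,-3]
  ],
  "grip": [3.5,3.5,3.5,3.5,3.5,3.5,3.5,3.5,3.5,3.5]
}}

```text
clock: 12.7
ee_pos: [475.1, -79.0, 199.8]
tcp_rot: [0.0, -0.676, 0.737, -0.0]
contact_force: [0.4, -0.6, -0.8]
finger_gap: 39.8
```

{"name": "servo_tool", "arguments": {
  "translation": [
    [-0.3,-4.8,0],
    [-0.3,-4.8,0],
    [0,0,0],
    [0,0,0]
  ],
  "dr": [
    [0,0,0],
    [0,0,0],
    [0,0,0],
    [0,0,0]
  ],
  "grip": [3.5,3.5,3.5,3.5]
}}

```text
clock: 13.2
ee_pos: [469.4, -173.2, 199.5]
tcp_rot: [0.0, -0.677, 0.736, 0.0]
contact_force: [-0.0, 0.5, -1.0]
finger_gap: 39.5
```

```bash
python3 w.py w9
```

```text
13.2 [ 469.4121545  -173.22392009  199.46922178] [-8.39415659e-02 -9.96470595e-01 -4.08523715e-04] [-0.02774672  0.45952539 -0.97000373] 39.53932222737925
```

View pics/w9.png

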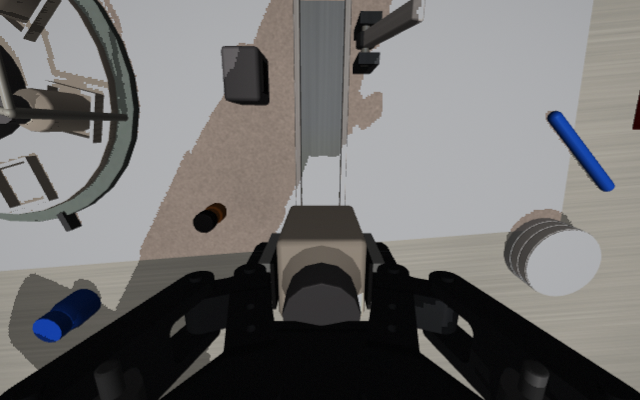

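```bash
python3 - <<'E'
import cv2
t=cv2.imread("pics/w9.png")
cv2.imwrite("pics/w9c.png",cv2.resize(t[0:210,210:430],None,fx=3.5,fy=2.8,interpolation=cv2.INTER_CUBIC))
E
```

```text
(no output)
```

View pics/w9c.png

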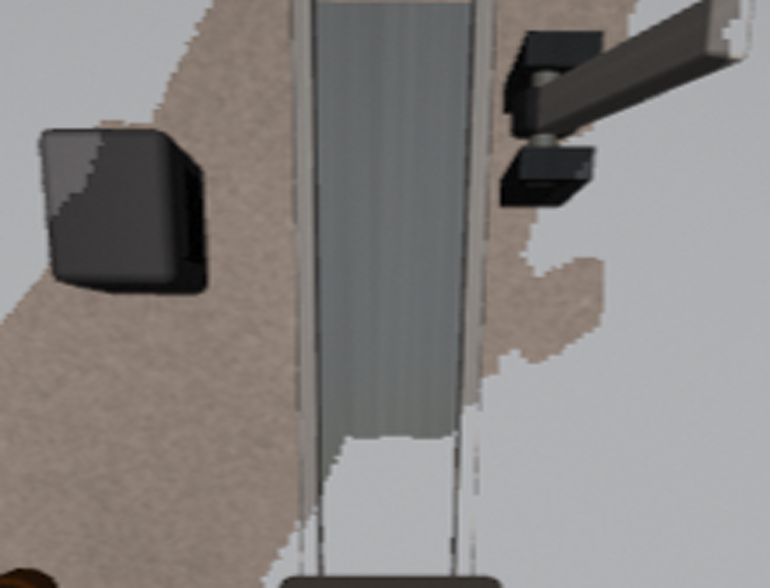

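```bash
python3 - <<'E'
import pickle
from h import *
st=pickle.load(open('pics/w9.pkl','rb')); C=cal('wrist',st)
g=lambda L:[(210+x/3.5,y/2.8) for x,y in L]
l=px2w(C,g([(313,10),(316,400)]),20); r=px2w(C,g([(474,10),(463,400)]),20)
lo=px2w(C,g([(294,10),(299,400)]),20); ro=px2w(C,g([(494,10),(482,400)]),20)
print(l,r,lo,ro)
print('far end floor',px2w(C,g([(395,2)]),6))
print('reader top',px2w(C,g([(105,130),(100,280)]),55))
print('brk',px2w(C,g([(560,32),(550,180)]),54))
m=(l+r+lo+ro)/4; d=m[0]-m[1]; print(m,np.degrees(np.arctan2(d[1],d[0])))
yaw=np.arctan2(d[1],d[0]); u=np.array([np.cos(yaw),np.sin(yaw)]); v=np.array([-u[1],u[0]])
tcp=np.array(st['ee_pos'])[:2]
print('tcp lateral offset', (tcp-m[1])@v, (tcp-m[0])@v)
print('rail widths',np.diff([(ro[0]@v),(r[0]@v),(l[0]@v),(lo[0]@v)]))
E
```

```text
[[ 656.97740649 -167.77385657]
 [ 518.99376105 -154.15133916]] [[ 652.9875782  -214.2803995 ]
 [ 514.90870785 -202.07812341]] [[ 657.44878845 -162.28434467]
 [ 519.46641856 -148.60755029]] [[ 652.4925001  -220.05650757]
 [ 514.38096411 -208.2714737 ]]
far end floor [[ 662.73665072 -192.18346443]]
reader top [[ 613.83900629 -109.88108285]
 [ 567.03966644 -100.84677424]]
brk [[ 632.47518705 -232.62538639]
 [ 588.53902001 -228.17848291]]
[[ 654.97656831 -191.09877708]
 [ 516.93746289 -178.27712164]] -5.306648075774405
tcp lateral offset 0.6361119483432232 0.636111948343224
rail widths [ 5.79713938 46.67621841  5.50957999]
```

{"name": "servo_tool", "arguments": {
  "translation": [
    [0,-0.05,-5],
    [0,0,-5],
    [0,0,-4],
    [0,0,-1.5],
    [0,0,-0.7],
    [0,0,0],
    [0,0,0]
  ],
  "dr": [
    [0,0,-0.5],
    [0,0,0],
    [0,0,0],
    [0,0,0],
    [0,0,0],
    [0,0,0],
    [0,0,0]
  ],
  "grip": [3.5,3.5,3.5,3.5,3.5,3.5,3.5]
}}

```text
clock: 14.12
ee_pos: [470.6, -174.6, 38.8]
tcp_rot: [0.0, -0.674, 0.739, -0.001]
contact_force: [0.5, -0.0, -0.1]
finger_gap: 39.7
```

```bash
python3 w.py w10; python3 - <<'E'
from h import *
t=eyes.grab_frame('scene'); cv2.imwrite('pics/s10.png',cv2.resize(t[120:240,200:360],None,fx=5,fy=5,interpolation=cv2.INTER_CUBIC))
E
```

```text
14.125 [ 470.5600361  -174.58025835   38.84669541] [-0.09193297 -0.99576445  0.0012221 ] [ 0.490607   -0.00703003 -0.07477897] 39.71568813565034
```

View pics/w10.png

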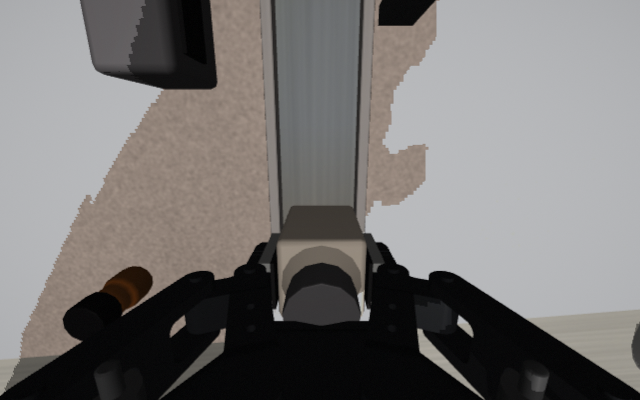

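View pics/s10.png

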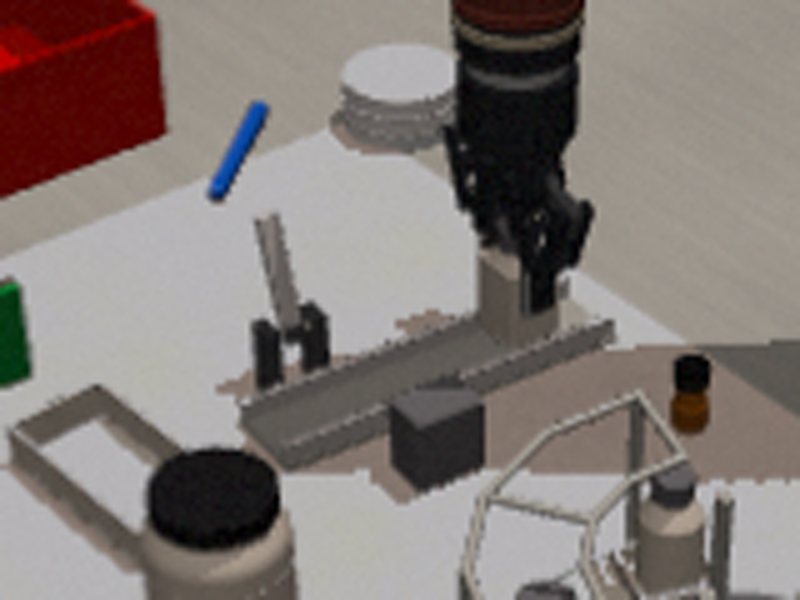

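{"name": "servo_tool", "arguments": {
  "translation": [
    [0,0.1,-0.3],
    [0,0,-0.2],
    [0,0,-0.2],
    [0,0,0]
  ],
  "dr": [
    [0,0,0],
    [0,0,0],
    [0,0,0],
    [0,0,0]
  ],
  "grip": [3.5,3.5,3.5,3.5]
}}

```text
clock: 14.72
ee_pos: [469.6, -173.0, 30.6]
tcp_rot: [-0.0, -0.674, 0.739, 0.0]
contact_force: [-2.4, 1.2, 3.5]
finger_gap: 39.6
```

{"name": "servo_tool", "arguments": {
  "translation": [
    [0,0,-0.1],
    [0,0,0]
  ],
  "dr": [
    [0,0,0],
    [0,0,0]
  ],
  "grip": [3.5,3.5]
}}

```text
clock: 14.98
ee_pos: [469.7, -173.0, 30.5]
tcp_rot: [-0.0, -0.674, 0.739, -0.0]
contact_force: [-7.2, 3.3, 13.9]
finger_gap: 39.5
```

```bash
python3 w.py w11; python3 - <<'E'
from h import *
t=eyes.grab_frame('scene'); cv2.imwrite('pics/s11.png',cv2.resize(t[150:210,270:340],None,fx=8.5,fy=8.5,interpolation=cv2.INTER_CUBIC))
E
```

```text
14.975 [ 469.65846101 -173.01420178   30.53499077] [-9.19246828e-02 -9.95765935e-01  2.37370868e-04] [-7.17284931  3.34343289 13.86005469] 39.50067049052564
```

View pics/s11.png

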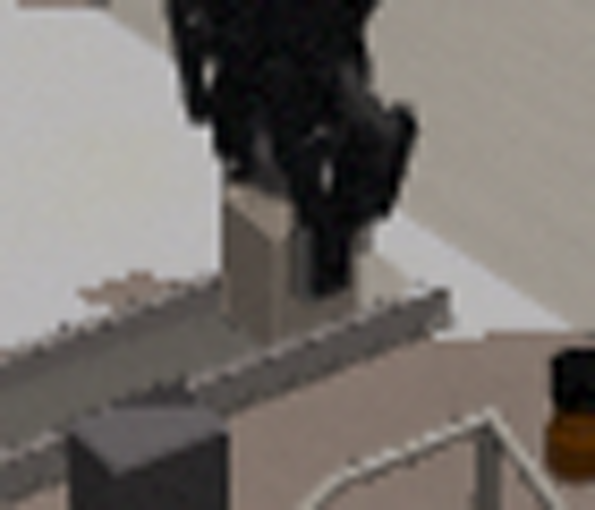

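View pics/w11.png

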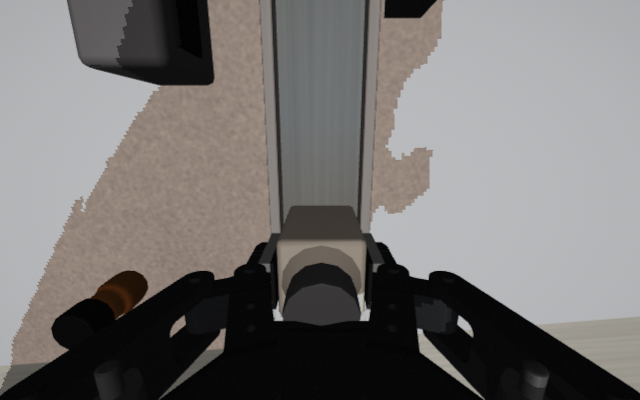

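{"name": "servo_tool", "arguments": {
  "translation": [
    [0,0,0.1],
    [0,0,0],
    [0,0,0],
    [0,0,1],
    [0,0,3],
    [0,0,5],
    [0,0,5]
  ],
  "dr": [
    [0,0,0],
    [0,0,0],
    [0,0,0],
    [0,0,0],
    [0,0,0],
    [0,0,0],
    [0,0,0]
  ],
  "grip": [4.5,6,6.8,6.8,6.8,6.8,6.8]
}}

```text
clock: 15.95
ee_pos: [469.4, -172.9, 172.3]
tcp_rot: [-0.0, -0.674, 0.739, -0.0]
contact_force: [0.5, -0.0, -0.2]
finger_gap: 68.1
```

```bash
python3 w.py w12
```

```text
15.95 [ 469.42694709 -172.86714306  172.34355493] [-9.20558929e-02 -9.95753826e-01  1.72326532e-04] [ 0.49728218 -0.03080685 -0.18887626] 68.08536452830786
```

View pics/w12.png

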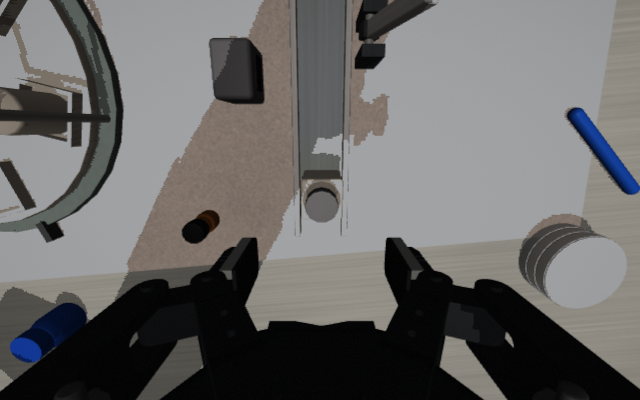

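{"name": "servo_tool", "arguments": {
  "translation": [
    [3.37,-3.22,0.2],
    [3.37,-3.22,0],
    [3.37,-3.22,0],
    [3.37,-3.24,0],
    [0,0,-4],
    [0,0,-3.9],
    [0,0,0]
  ],
  "dr": [
    [0,0,0],
    [0,0,0],
    [0,0,0],
    [0,0,0],
    [0,0,0],
    [0,0,0],
    [0,0,0]
  ],
  "grip": [0,0,0,0,0,0,0]
}}

```text
clock: 16.88
ee_pos: [602.5, -300.6, 89.9]
tcp_rot: [-0.001, -0.674, 0.739, 0.003]
contact_force: [-0.6, 0.1, -0.3]
finger_gap: 0.0
```

```bash
python3 w.py w13; python3 - <<'E'
from h import *
t=eyes.grab_frame('scene'); cv2.imwrite('pics/s13.png',cv2.resize(t[100:240,200:360],None,fx=4.2,fy=4.2,interpolation=cv2.INTER_CUBIC))
E
```

```text
16.875 [ 602.49741291 -300.59098603   89.89482978] [-0.09214627 -0.99573996 -0.00331721] [-0.58190701  0.13169437 -0.31570333] 0.0025258570851203178
```

View pics/s13.png

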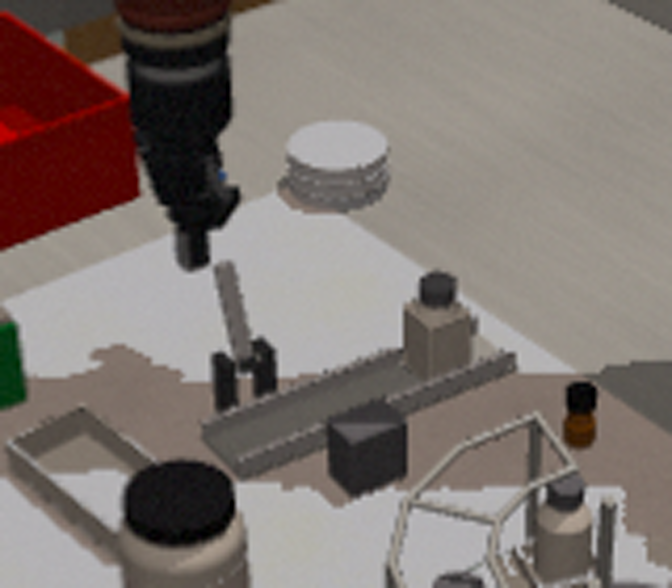

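View pics/w13.png

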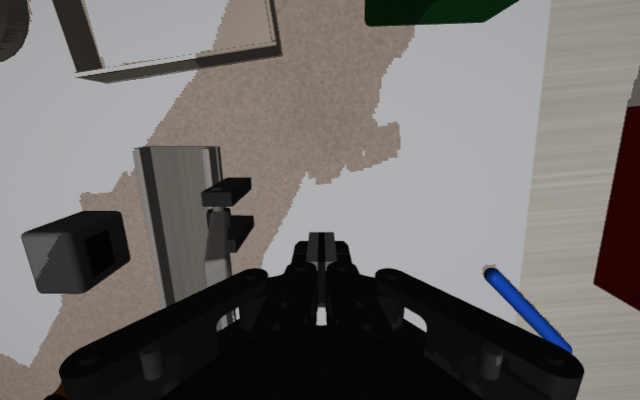

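{"name": "servo_tool", "arguments": {
  "translation": [
    [0.1,0,0.9],
    [0.17,1.9,0],
    [0.17,1.9,0],
    [0.17,1.9,0],
    [0.17,1.9,0],
    [0.17,1.9,0],
    [0.17,1.9,0],
    [0,0,0],
    [0,0,0]
  ],
  "dr": [
    [0,0,0],
    [0,0,0],
    [0,0,0],
    [0,0,0],
    [0,0,0],
    [0,0,0],
    [0,0,0],
    [0,0,0],
    [0,0,0]
  ],
  "grip": [0,0,0,0,0,0,0,0,0]
}}

```text
clock: 18.1
ee_pos: [615.7, -188.2, 102.3]
tcp_rot: [-0.0, -0.674, 0.739, -0.0]
contact_force: [0.2, 0.6, 0.2]
finger_gap: 0.1
```

```bash
python3 w.py w14; python3 - <<'E'
from h import *
t=eyes.grab_frame('scene'); cv2.imwrite('pics/s14.png',cv2.resize(t[100:240,200:360],None,fx=4.2,fy=4.2,interpolation=cv2.INTER_CUBIC))
E
```

```text
18.1 [ 615.6836134  -188.17923626  102.3307833 ] [-9.20130887e-02 -9.95757743e-01  3.28489198e-04] [0.17522937 0.59655047 0.19449201] 0.06735974379884777
```

View pics/s14.png

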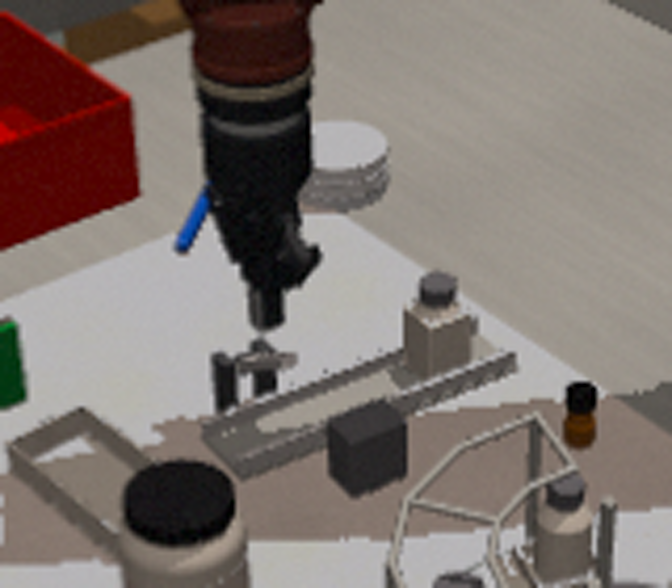

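```bash
python3 - <<'E'
from h import *
S=cal('scene'); u=np.array([.9957,-.0925]);v=np.array([.0925,.9957]);o=np.array([538.2,-180.3])
for y,z in[(-42,45),(38,45),(38,50)]:
    p=o+77*u+y*v; q=w2px(S,[[*p,z]])[0]; print(q,(q-[200,100])*4.2)
E
python3 w.py w15
python3 - <<'E'
from h import *
t=eyes.grab_frame('scene'); cv2.imwrite('pics/s15.png',cv2.resize(t[160:210,230:300],None,fx=10,fy=10,interpolation=cv2.INTER_CUBIC))
E
```

```text
[256.52610591 186.39989088] [237.40964481 362.8795417 ]
[269.52953169 198.99172107] [292.02403309 415.76522848]
[269.46874253 197.68970062] [291.76871861 410.29674262]
18.2 [ 615.59740078 -188.63906208  102.29748752] [-9.28094541e-02 -9.95683861e-01  2.33761751e-04] [-0.44328886 -0.91607705  0.35309744] -0.16091942493757194
```

View pics/s15.png

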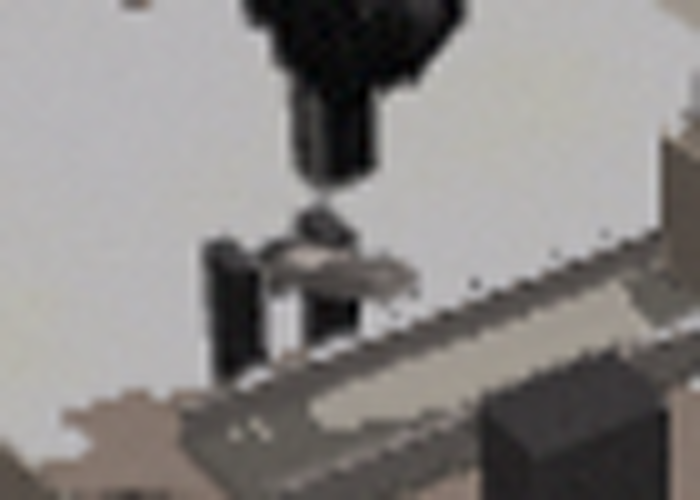

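View pics/w15.png

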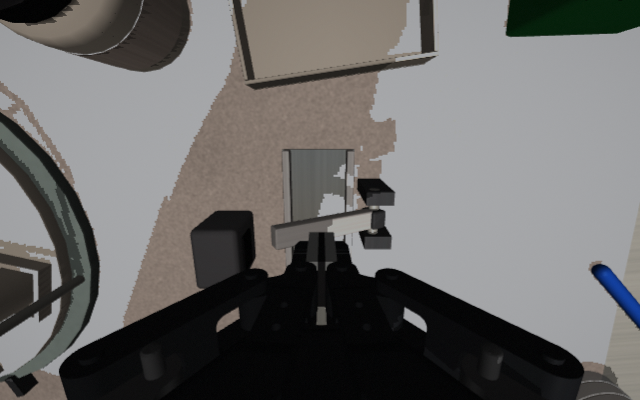

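{"name": "servo_tool", "arguments": {
  "translation": [
    [0,0,0],
    [0,0,0],
    [0,0,0],
    [0,0,0]
  ],
  "dr": [
    [0,0,0],
    [0,0,0],
    [0,0,0],
    [0,0,0]
  ],
  "grip": [0,0,0,0]
}}

```text
clock: 18.8
ee_pos: [615.7, -188.0, 102.3]
tcp_rot: [-0.0, -0.674, 0.739, -0.0]
contact_force: [-0.3, 0.2, -0.6]
finger_gap: -0.4
```

```bash
python3 w.py w16
python3 - <<'E'
from h import *
t=eyes.grab_frame('scene'); cv2.imwrite('pics/s16.png',cv2.resize(t[150:220,230:330],None,fx=8,fy=8,interpolation=cv2.INTER_CUBIC))
E
```

```text
18.8 [ 615.65110379 -188.00988467  102.32207983] [-9.20400809e-02 -9.95755300e-01  8.19738621e-05] [-0.31354626  0.20090605 -0.62563628] -0.3832555326181974
```

View pics/s16.png

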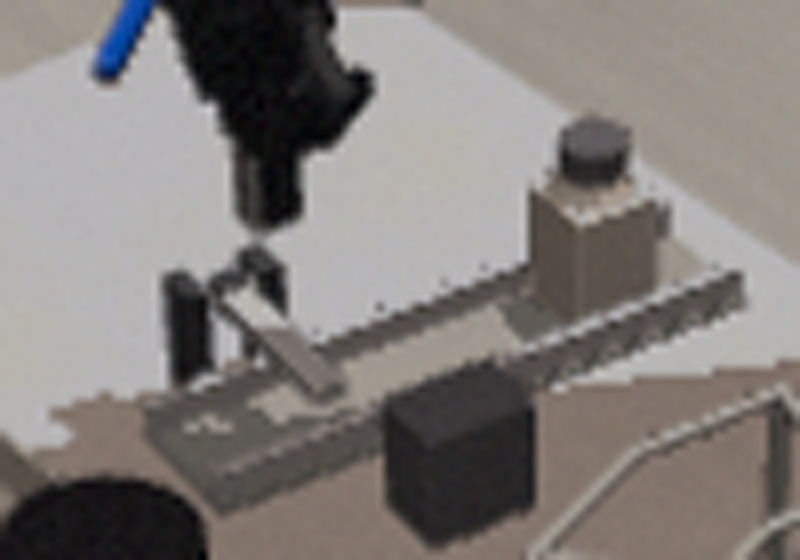

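{"name": "servo_tool", "arguments": {
  "translation": [
    [0,0,5],
    [-2,0.2,2.8],
    [-4.6,0.45,0],
    [-4.6,0.45,0],
    [-4.6,0.45,0],
    [-4.4,0.4,0],
    [0,0,-5],
    [0,0,-5],
    [0,0,-3],
    [0,0,0]
  ],
  "dr": [
    [0,0,0],
    [0,0,0],
    [0,0,0],
    [0,0,0],
    [0,0,0],
    [0,0,0],
    [0,0,0],
    [0,0,0],
    [0,0,0],
    [0,0,0]
  ],
  "grip": [0,0,0,0,0,0,0,0,0,0]
}}

```text
clock: 20.15
ee_pos: [412.2, -167.3, 48.4]
tcp_rot: [-0.0, -0.674, 0.739, 0.002]
contact_force: [0.4, 0.2, 1.1]
finger_gap: 0.4
```

```bash
python3 w.py w17
python3 - <<'E'
from h import *
t=eyes.grab_frame('scene'); cv2.imwrite('pics/s17.png',cv2.resize(t[120:220,240:360],None,fx=6,fy=6,interpolation=cv2.INTER_CUBIC))
E
```

```text
20.15 [ 412.17454171 -167.3272774    48.43100528] [-0.09206453 -0.99575076 -0.00213387] [0.39765955 0.18406579 1.13061439] 0.382052652922762
```

View pics/s17.png

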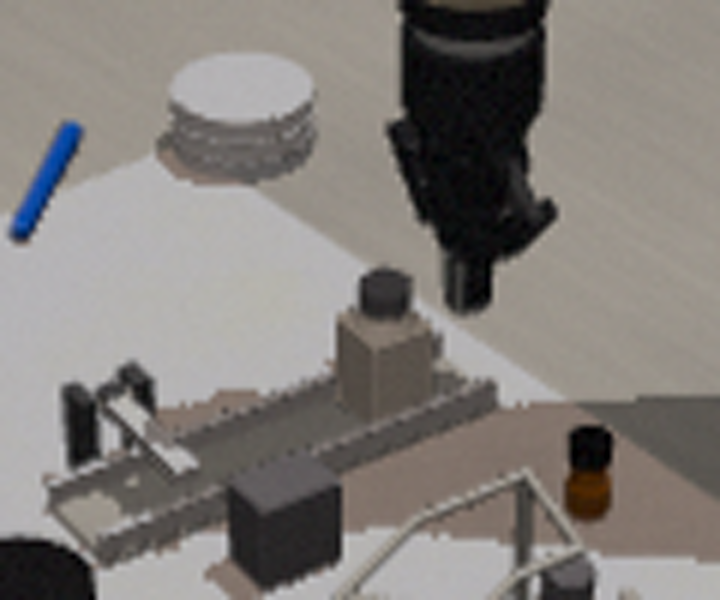

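View pics/w17.png

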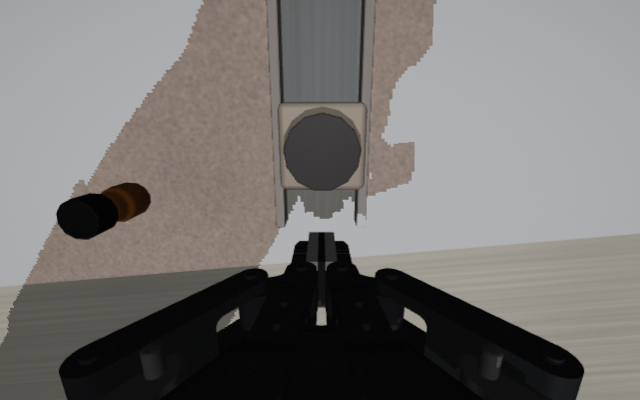

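{"name": "servo_tool", "arguments": {
  "translation": [
    [0,0,-1.2],
    [0,0,-1],
    [0.6,-0.06,0],
    [0.6,-0.06,0],
    [0,0,0]
  ],
  "dr": [
    [0,0,0],
    [0,0,0],
    [0,0,0],
    [0,0,0],
    [0,0,0]
  ],
  "grip": [0,0,0,0,0]
}}

```text
clock: 20.88
ee_pos: [426.3, -169.9, 28.7]
tcp_rot: [0.0, -0.674, 0.739, -0.0]
contact_force: [1.2, -0.1, 0.3]
finger_gap: 0.3
```

```bash
python3 w.py w18
python3 - <<'E'
from h import *
t=eyes.grab_frame('scene'); cv2.imwrite('pics/s18.png',cv2.resize(t[120:220,240:360],None,fx=6,fy=6,interpolation=cv2.INTER_CUBIC))
E
```

```text
20.875 [ 426.29617445 -169.90753526   28.67871251] [-9.16983501e-02 -9.95786768e-01  3.53343761e-04] [ 1.16829856 -0.08412032  0.27826045] 0.29443795402101397
```

View pics/s18.png

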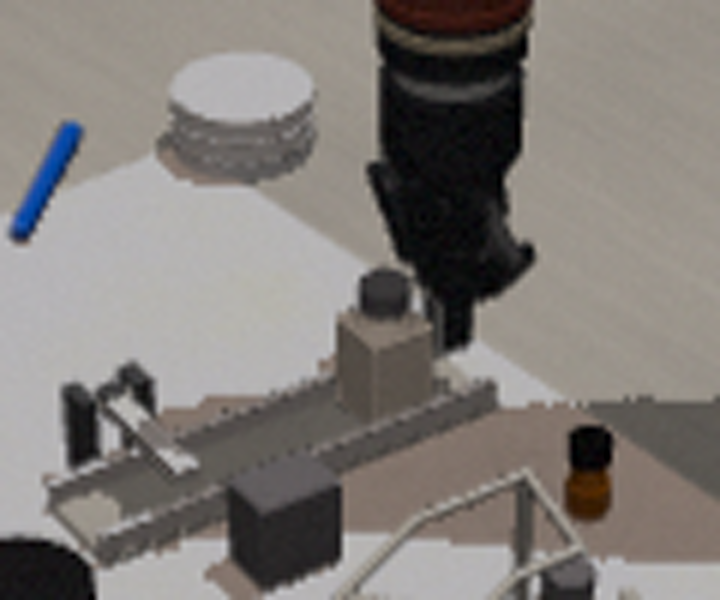

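{"name": "servo_tool", "arguments": {
  "translation": [
    [0.3,-0.03,-0.3],
    [0.7,-0.06,0],
    [0.9,-0.08,0],
    [0.9,-0.08,0],
    [0.9,-0.08,0],
    [0.9,-0.09,0],
    [0.9,-0.09,0],
    [0.9,-0.08,0],
    [0.9,-0.09,0],
    [0.9,-0.08,0]
  ],
  "dr": [
    [0,0,0],
    [0,0,0],
    [0,0,0],
    [0,0,0],
    [0,0,0],
    [0,0,0],
    [0,0,0],
    [0,0,0],
    [0,0,0],
    [0,0,0]
  ],
  "grip": [0,0,0,0,0,0,0,0,0,0]
}}

```text
clock: 22.22
ee_pos: [508.3, -177.4, 25.3]
tcp_rot: [-0.0, -0.674, 0.739, -0.0]
contact_force: [-1.1, -0.2, -0.3]
finger_gap: 0.1
```

```bash
python3 w.py w19
python3 - <<'E'
from h import *
t=eyes.grab_frame('scene'); cv2.imwrite('pics/s19.png',cv2.resize(t[120:220,240:360],None,fx=6,fy=6,interpolation=cv2.INTER_CUBIC))
E
```

```text
22.225 [ 508.25838547 -177.39033744   25.34951797] [-9.20552727e-02 -9.95753889e-01  1.40750130e-04] [-1.1078451  -0.16818928 -0.28785945] 0.14792100057840132
```

View pics/s19.png

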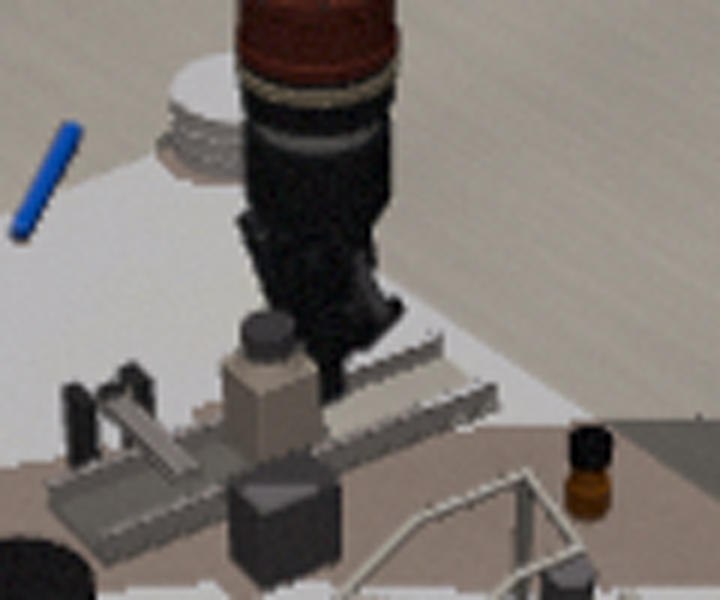

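View pics/w19.png

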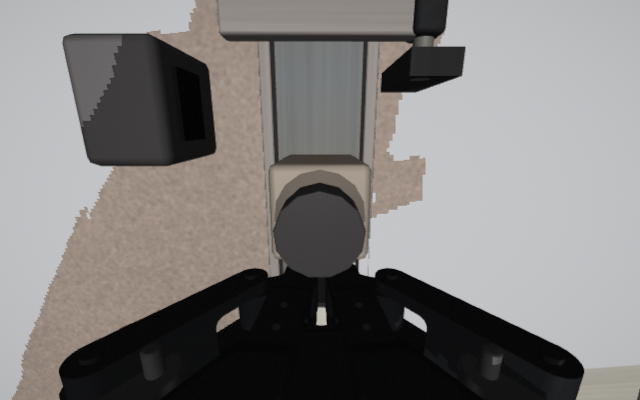

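{"name": "servo_tool", "arguments": {
  "translation": [
    [0.9,-0.08,0],
    [0.9,-0.08,0],
    [0.9,-0.09,0],
    [0.8,-0.07,0],
    [0.5,-0.05,0],
    [0.3,-0.03,0],
    [0.2,-0.02,0],
    [0,0,0]
  ],
  "dr": [
    [0,0,0],
    [0,0,0],
    [0,0,0],
    [0,0,0],
    [0,0,0],
    [0,0,0],
    [0,0,0],
    [0,0,0]
  ],
  "grip": [0,0,0,0,0,0,0,0]
}}

```text
clock: 23.32
ee_pos: [552.7, -181.5, 25.3]
tcp_rot: [-0.0, -0.674, 0.739, -0.0]
contact_force: [-0.2, 0.7, -0.5]
finger_gap: 0.2
```

```bash
python3 w.py w20
python3 - <<'E'
from h import *
t=eyes.grab_frame('scene'); cv2.imwrite('pics/s20.png',cv2.resize(t[120:220,240:360],None,fx=6,fy=6,interpolation=cv2.INTER_CUBIC))
E
```

```text
23.325 [ 552.65652499 -181.51673463   25.34123779] [-9.20572907e-02 -9.95753707e-01  9.77196456e-05] [-0.15294159  0.74549951 -0.53264246] 0.21967937095875273
```

View pics/w20.png

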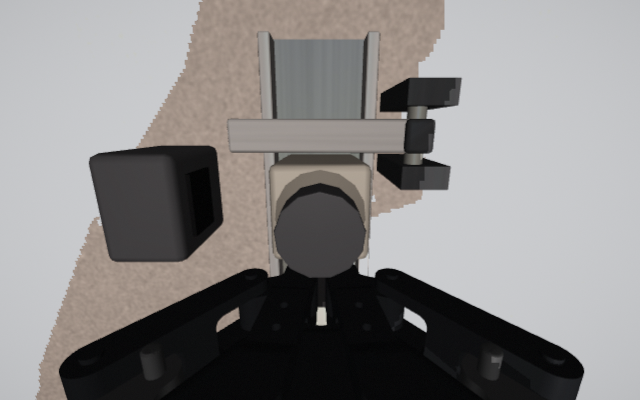

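View pics/s20.png

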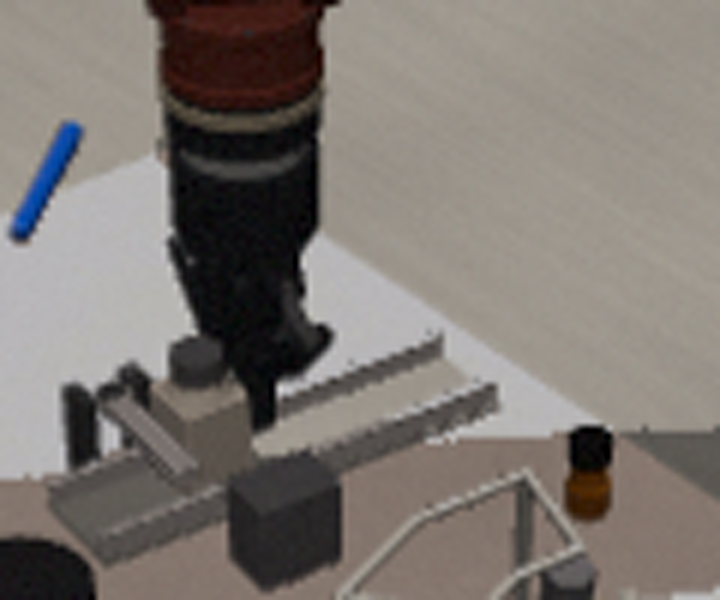

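{"name": "servo_tool", "arguments": {
  "translation": [
    [0.2,-0.02,0],
    [0.2,-0.02,0],
    [0,0,0]
  ],
  "dr": [
    [0,0,0],
    [0,0,0],
    [0,0,0]
  ],
  "grip": [0,0,0]
}}

```text
clock: 23.8
ee_pos: [556.1, -181.8, 25.2]
tcp_rot: [-0.0, -0.674, 0.739, 0.001]
contact_force: [-3.9, 0.8, 2.2]
finger_gap: -0.2
```

{"name": "servo_tool", "arguments": {
  "translation": [
    [0.1,-0.01,0],
    [0.1,-0.01,0],
    [0,0,0]
  ],
  "dr": [
    [0,0,0],
    [0,0,0],
    [0,0,0]
  ],
  "grip": [0,0,0]
}}

```text
clock: 24.18
ee_pos: [556.3, -181.8, 24.8]
tcp_rot: [-0.002, -0.674, 0.739, 0.002]
contact_force: [-13.6, 0.7, 6.0]
finger_gap: -0.1
```

```bash
python3 w.py w21; python3 - <<'E'
import cv2
t=cv2.imread("pics/w21.png")
cv2.imwrite("pics/w21c.png",cv2.resize(t[100:270,220:470],None,fx=3.1,fy=3.1,interpolation=cv2.INTER_CUBIC))
E
```

```text
24.175 [ 556.31877181 -181.75179147   24.83341878] [-9.25794352e-02 -9.95705298e-01 -8.59029675e-05] [-13.55874118   0.67254433   6.02783041] -0.08311837744216036
```

View pics/w21c.png

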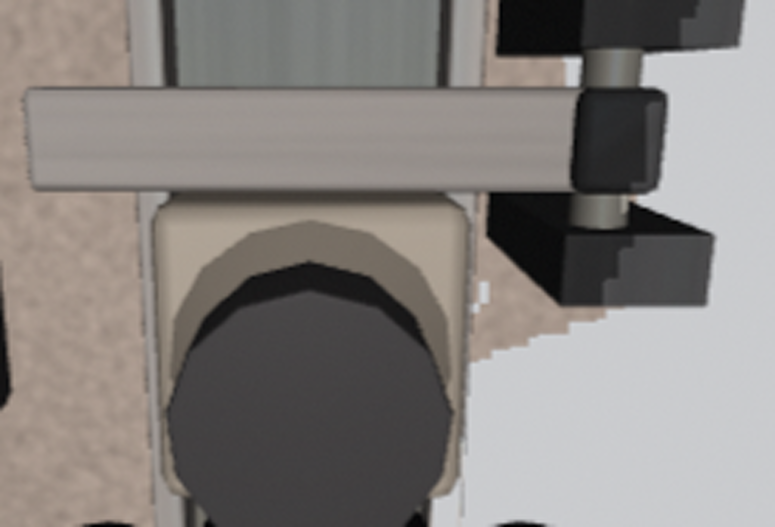

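{"name": "servo_tool", "arguments": {
  "translation": [
    [-0.2,0.02,0],
    [-0.3,0.03,0],
    [-1,0.09,0],
    [-2,0.18,0],
    [-3,0.28,1],
    [-2,0.18,4],
    [0,0,5],
    [0,0,5],
    [0,0,0],
    [0,0,0]
  ],
  "dr": [
    [0,0,0],
    [0,0,0],
    [0,0,0],
    [0,0,0],
    [0,0,0],
    [0,0,0],
    [0,0,0],
    [0,0,0],
    [0,0,0],
    [0,0,0]
  ],
  "grip": [0,0,0,0,0,0,0,0,0,0]
}}

```text
clock: 25.48
ee_pos: [473.4, -174.2, 174.8]
tcp_rot: [-0.0, -0.674, 0.739, -0.0]
contact_force: [-0.7, 0.9, 0.3]
finger_gap: 0.1
```

```bash
python3 w.py w22
python3 - <<'E'
from h import *
t=eyes.grab_frame('scene'); cv2.imwrite('pics/s22.png',cv2.resize(t[120:320,160:430],None,fx=2.9,fy=2.9,interpolation=cv2.INTER_CUBIC))
E
```

```text
25.475 [ 473.40702074 -174.23624348  174.8494173 ] [-9.20729706e-02 -9.95752261e-01  5.82335279e-05] [-0.72080642  0.890075    0.25340941] 0.12308388979111093
```

View pics/w22.png

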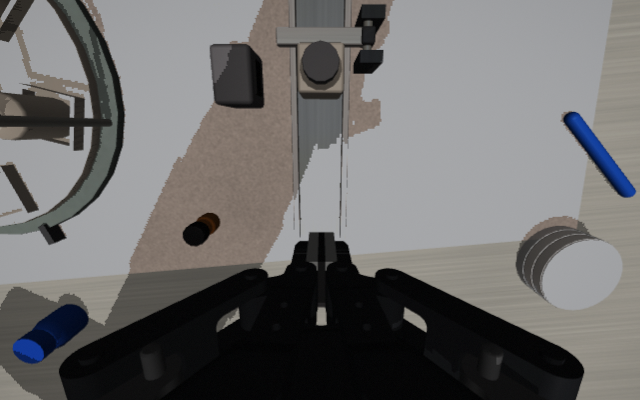

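View pics/s22.png

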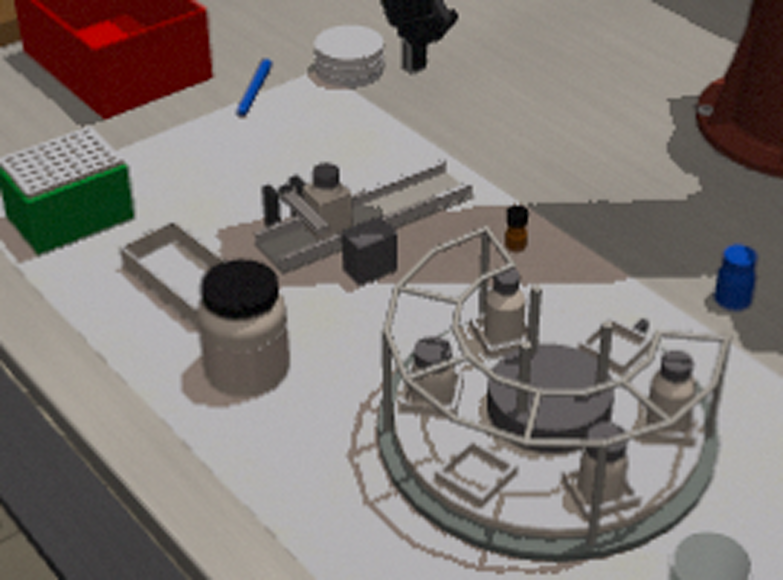

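```bash
python3 - <<'E'
import pickle
from h import *
C=cal('wrist',pickle.load(open('pics/w22.pkl','rb')))
u=np.array([.9957,-.0925]);v=np.array([.0925,.9957]);o=np.array([538.2,-180.3])
for uv,z in[((322,62),88),((321,44),50)]:
    d=px2w(C,[uv],z)[0]-o; print(d@u,d@v)
t=cv2.imread('pics/w22.png'); cv2.imwrite('pics/w22c.png',cv2.resize(t[0:130,250:410],None,fx=4.5,fy=4.5,interpolation=cv2.INTER_CUBIC))
E
```

```text
48.406478026286216 -1.4759254231940924
70.48734356499723 -0.6897914831653633
```

View pics/w22c.png

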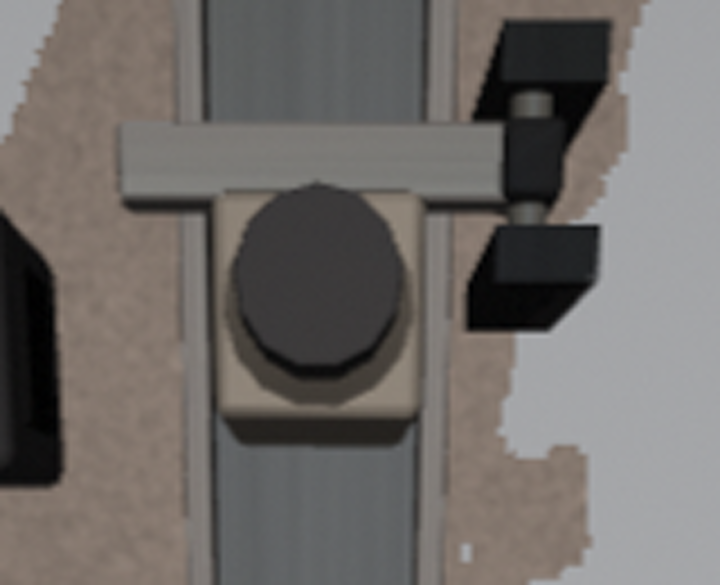

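The bottle stands against the flag and upright, the flag is down, and the arm is clear of everything.

```bash
python3 -c "
from cell import order
print(order.sign_off())"
```

```text
the job is handed in; nothing more can be done
None
```

The job is done and handed in after about 26 s of robot time, though sign-off gave no verdict.

**What I did**
1. I turned the carousel by its drive pins. The first push overshot the gap by about 6.5° (12 mm), so I turned it back with another pin. The square bottle came to rest about 2.4° (4.6 mm) from mid-gap, within the 15 mm allowed.
2. I lifted the bottle out, stood it at the loading end of the lane and let go.
3. I flipped the flag down. It fell slowly, so I checked that it was fully down before pushing.
4. I pushed the bottle low along the lane until it met the flag (13.6 N at contact), then backed off and raised the arm clear.

**Last checks**
- **Bottle:** it stands upright against the flag, centred at about x 48 mm and y −1.5 mm in the lane's frame (allowed: 46 to 55 mm and ±8 mm).
- **Flag:** it lies level across the lane.
- **Carousel and bystanders:** the round bottles look upright in their pockets. In the last scene picture nothing else appears moved; I checked this by eye only.
- **Disagreement:** the fixed scene camera placed things about 7 mm further in +y than the other cameras. I relied on the wrist camera, which matched the known sizes of the lane and carousel.

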